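# Re-grip a camera adapter tube on the angled rest and lay it in the tray

## Robot

A 7-joint arm with a two-finger parallel gripper is mounted at the origin on the work surface. World frame = base frame: x ahead of the robot, y to its left, z up, the work surface at z = 0. Lengths are in m, angles in rad, forces in N, time in s.
With the tool pointing down it reaches from about 0.4 to 0.9 m from the base axis. Payload 5.5 kg.
Tool frame: the origin (TCP) lies midway between the tips of the shut fingers; the grasp point (between the pads) lies 19 mm behind it (robot.hold_point_z is the distance from the TCP to the grasp point, in m); z points along the fingers, y is the direction in which the jaws open and shut (so a half turn about z gives the same grasp; the last joint's range is limited). The gripper opens to 85 mm and grips with 20 to 120 N. Pads are 22 mm wide; open, the fingers measure 114 mm over their backs; the gripper's body (76 mm by 85 mm) begins 54 mm behind the grasp point. The pads swing forward as they close: fully open they stand 13 mm farther back than shut.
Start: joints at [1.369, 0.501, -0.427, 1.55, 0.221, 1.138, -0.21], TCP at [0.291, -0.581, 0.231] pointing down, gripper open.
Joint ranges: [-2.88, 2.88], [-0.31, 2.03], [-1.54, 1.56], [0.2, 2.42], [-1.41, 4.55], [0.19, 2.02], [-2.57, 2.57]. Speed limits (rad/s): [2.57, 2.57, 3.14, 3.14, 3.14, 3.14, 3.14].

## Interface

Orientations are given as a unit quaternion [w, x, y, z].
In Python, from rig import robot gives the robot as it stands. The module is installed in compiled form; this text tells all that it offers.
- The arm moves only by the shell command python3 -m jog 'ROWS' [FORCE]. ROWS is a JSON object of lists of equal length, an entry for each row: "claw": the finger opening in m, from 0 to 0.0854; "delta_pos": the shift along the tool's x, y, z in m, a list of three; "rotation": the turn, a rotation vector about the tool's x, y, z in degrees, a list of three. In form: {"claw": [claw, ...], "delta_pos": [[tx, ty, tz], ...], "rotation": [[rx, ry, rz], ...]}. A call has 1 to 8 rows; each row is the pose to reach, as a shift and turn from the pose commanded when the call began, along the tool's axes at that moment; what a row does not reach only later rows make up. A row lasts 1/12 s, in which the tool goes at most 41.7 mm and 7.16 degrees, less where a joint would pass 70% of its speed; a pose out of reach is approached as far as the arm can. A call with a gripper value outside its range is refused whole. The fingers move at their own pace and stop on an object; FORCE is the grip in N (left out, the last holds). Time passes only in rows, so rows that repeat a pose let the fingers close. It gives the time, the measured TCP pose, the force and the opening at its end, in the units of the state.
- robot.get_obs(): the state, without advancing time (a new reading comes with each control period).
- robot.snapshot(name): name is "scene" or "top" or "wrist"; returns the picture (420x560x3 uint8, red, green, blue); there is no depth.
- robot.camera_info(name): a dict with "camera_matrix" (3x3 intrinsics, pixels), "extrinsics" (4x4, takes a point from camera to world coordinates); the wrist camera has in their place "T_tool_cam" (4x4, takes a point from camera to tool coordinates, whose origin is the TCP and whose axes are the flange's). Camera axes: x right, y down, z forward; pixel columns grow to the right and rows downward; lengths in m; the calibration is good to about 2 mm. A picture is of the moment at which its call begins: read the wrist's pose just before it. camera_info takes no time and is no camera call.
- robot.hand_in(): hands the job in, once; it reports no verdict.
The state is a dict: "time_s": time; "joints": joint angles; "joint_vel": joint speeds; "effort": joint torques, N m; "tool_pos": TCP position; "ee_rot": TCP orientation; "contact_force": force on the tool from outside, world axes, zero at the start; "torque": the same for the moment, N m; "width": opening from 0.0 (shut) to 1.0 (fully open).
Only numpy, scipy, OpenCV 4.12 (cv2) and the standard library are available. Lean on these libraries where they do the work, as an engineer would, in place of code of your own. Each camera call takes 0.05 s, during which the arm holds its last target.

## Task

Take the camera adapter tube (the slim tall one with the wide round foot) out of the rack, park it foot down in the 45-degree rest and let go of it there, then take it by its side and lower it, still held, into its lying place in the storage tray, with its wide foot in the gap at the end stop and its body down in both V saddles. Leave the other things where they stand, and let go of it at the end.

Things in the scene. Friction and masses are not known exactly. Their poses are not given: they have to be found in the camera images.
- tube_mid (a point): Centre of the bare aluminium camera adapter tube: 140 mm long, 0.17 to 0.31 kg, round body of diameter 32 mm with a round foot flange of diameter 48 mm, 10 mm thick, at its lower end. z axis: along the tube from foot to top. Centre of mass about 47 mm from the foot. At the start it stands upright in one of the rack's wells (floor 5 mm above the table), its top 145 mm above the table.
- tube_foot (a point): Centre of the tube's foot face (the flange end, 70 mm below the centre along its axis).
- tube_top (a point): Centre of the tube's top face (70 mm above the centre along its axis).
- rack: Low white fixed rack, 205 x 68 mm, 18 mm high, origin at the centre of its underside. Its x axis runs along the row of three wells at x = -66.7, 0 and 66.7 mm, each about 62 x 58 mm inside. The tube, a plain sleeve and an objective stand in them in any order; the fingers have room only when they close across the row (along y).
- rest: Fixed 45-degree rest: an aluminium V trough, open on its upper side, on a dark steel base of 125 x 76 mm. Origin: centre of the underside; z up; the trough falls towards +x. It carries the tube's body from 16 to 72 mm from the foot; the flange hangs free below it and the tube's upper half sticks out free above it. A stop plate closes the low end, 44 mm wide and up to 10 mm beyond the tube's axis.
- rest_foot (a point): Where the centre of the tube's foot face lies when it is parked in the rest, 45 mm above the table, against the stop plate; axes as the rest's. If let go of 2 or 3 mm short of the stop, the tube slides down or stays there; either is fine.
- rest_top (a point): Where the centre of the tube's top face lies when parked in the rest: 99 mm towards the rest's -x from rest_foot and 99 mm higher, 144 mm above the table.
- tray: Fixed grey open tray, 200 x 180 mm, walls 28 mm high and 5 mm thick, floor 5 mm thick; origin at the centre of its underside. The tube's lying place runs along x at y = -30 mm, foot to +x, its axis 36 mm above the table and 55 mm from the inside of the -y wall. A low divider (23 mm high) stands 64 mm from that axis on the +y side.
- seat_foot (a point): Where the centre of the tube's foot face lies in the tray; axes as the tray's. Two black V saddles carry the body 14 to 28 mm and 122 to 134 mm from here towards -x; between them the space beside and under the tube is free. The flange fits the 18 mm gap between the first saddle and an end stop (60 mm wide, 33 mm high, face 4 mm beyond this point): the tube may lie up to 4 mm either way.
- seat_top (a point): Where the centre of the tube's top face lies in the tray: 140 mm from seat_foot towards the tray's -x, 36 mm above the table.
- sleeve_mid (a point): Bystander: centre of a plain straight aluminium sleeve, diameter 44 mm, 110 mm tall, standing in a rack well, no foot flange.
- objective_mid (a point): Bystander: centre of a steel microscope objective, largest diameter 38 mm, 66 mm tall with a tapered top, standing in a rack well.
- eyepiece_mid (a point): Bystander: centre of an eyepiece, diameter 36 mm, 50 mm tall, standing in the narrow second compartment of the tray, 85 to 97 mm from the tube's lying axis on its +y side; a low divider stands 64 mm from that axis.
- bottle_mid (a point): Bystander: centre of a white bottle, diameter 60 mm, 165 mm tall, standing on the table beyond the rest.
Not all that is in view belongs to the job. What is shaped like the part that bears tube_mid but yellow is not meant. There is more than one size of the rest; the job needs the larger.

How it is judged:
By the outcome, as a careful person would: the job done as asked, in the order asked, and still so for the second after the job is handed in, with the robot touching nothing.
It also fails if it takes over 54 s, if anything falls off the work surface, if the arm or the gripper's body presses on something with over 40 N, if the wrist force passes 120 N, or if a joint passes its speed limit or range.

## Working session

There is one attempt and no reset: what is moved stays moved. The work goes in short steps, Python scripts to look and compute and a shell command to move; the robot and the scene stay as the last step left them, time stands still between calls to the robot, and variables do not carry over. Pictures are saved under pics/ and viewed, and the job is handed in when it is done.

```bash
mkdir -p pics; cat > h.py <<'E'
import numpy as np, cv2
from rig import robot
from scipy.spatial.transform import Rotation as R
def snap(n,f):
    im=robot.snapshot(n); cv2.imwrite('pics/'+f,im[:,:,::-1]); return im
def cam(n):
    c=robot.camera_info(n); K=np.array(c['camera_matrix'])
    if n=='wrist':
        o=robot.get_obs(); T=np.eye(4); T[:3,:3]=Rt(o); T[:3,3]=o['tool_pos']; return K,T@np.array(c['T_tool_cam'])
    return K,np.array(c['extrinsics'])
def Rt(o):
    q=o['ee_rot']; return R.from_quat([q[1],q[2],q[3],q[0]]).as_matrix()
def ray(n,u,v,KT=None):
    K,T=KT or cam(n); d=T[:3,:3]@np.linalg.inv(K)@[u,v,1.]; return T[:3,3],d/np.linalg.norm(d)
def onz(n,u,v,z,KT=None):
    o,d=ray(n,u,v,KT); return o+d*(z-o[2])/d[2]
def proj(n,p,KT=None):
    K,T=KT or cam(n); q=T[:3,:3].T@(np.array(p)-T[:3,3]); q=K@q; return q[:2]/q[2]
def tri(r1,r2):
    (o1,d1),(o2,d2)=r1,r2
    A=np.c_[d1,-d2]; s=np.linalg.lstsq(A,o2-o1,rcond=None)[0]
    a=o1+s[0]*d1;b=o2+s[1]*d2; return (a+b)/2,np.linalg.norm(a-b)
E
python3 - <<'E'
from h import *
np.set_printoptions(precision=4,suppress=True)
for n in('scene','top','wrist'):
    snap(n,n+'0.png'); K,T=cam(n); print(n,K,T)
print(robot.get_obs(),robot.hold_point_z)
E
```

```text
scene [[522.8553   0.     276.6126]
 [  0.     522.8553 209.1943]
 [  0.       0.       1.    ]] [[ 0.0576  0.6292 -0.7751  1.424 ]
 [ 0.9983 -0.0426  0.0396 -0.0344]
 [-0.0081 -0.7761 -0.6306  0.8059]
 [ 0.      0.      0.      1.    ]]
top [[525.6037   0.     276.4842]
 [  0.     525.6037 212.3612]
 [  0.       0.       1.    ]] [[ 0.0198 -0.9957  0.0901  0.4216]
 [-0.9998 -0.0201 -0.0017  0.0343]
 [ 0.0035 -0.09   -0.9959  1.547 ]
 [ 0.      0.      0.      1.    ]]
wrist [[303.1107   0.     276.7744]
 [  0.     303.1107 212.407 ]
 [  0.       0.       1.    ]] [[ 0.4486 -0.8562 -0.2565  0.3571]
 [-0.8937 -0.4299 -0.1281 -0.5482]
 [-0.0006  0.2867 -0.958   0.3719]
 [ 0.      0.      0.      1.    ]]
{'time_s': 0.15, 'joints': array([ 1.3692,  0.5017, -0.4268,  1.5512,  0.2208,  1.1383, -0.2103]), 'joint_vel': array([ 0.0005, -0.0024, -0.0006, -0.002 ,  0.    ,  0.0008, -0.0002]), 'effort': array([ -0.0071, -57.003 ,  -5.8254, -28.1279,   0.0107,   0.0079,
         0.    ]), 'tool_pos': array([ 0.2911, -0.5806,  0.2305]), 'ee_rot': array([-0.0008,  0.9731,  0.2303, -0.0001]), 'contact_force': array([ 0.4292, -0.2782, -0.0633]), 'torque': array([0.0385, 0.051 , 0.0434]), 'width': 0.9997342051893991} 0.0187
```

View pics/scene0.png

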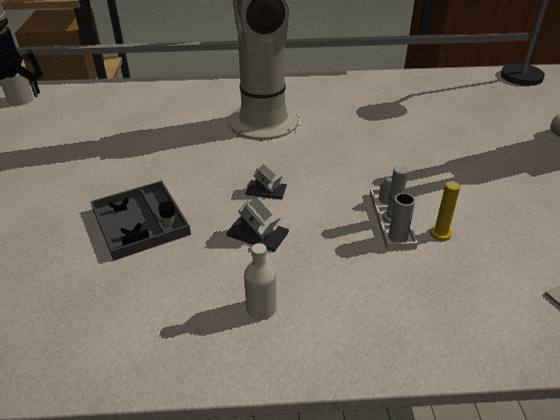

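View pics/top0.png

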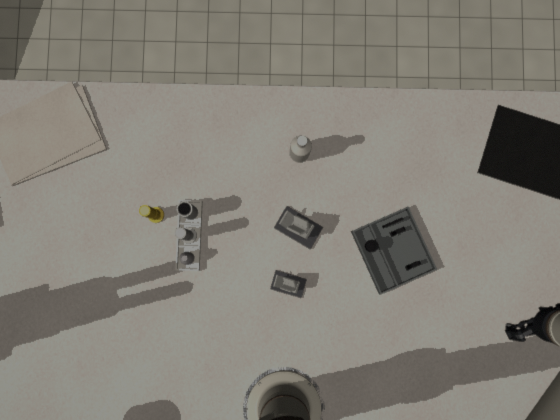

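View pics/wrist0.png

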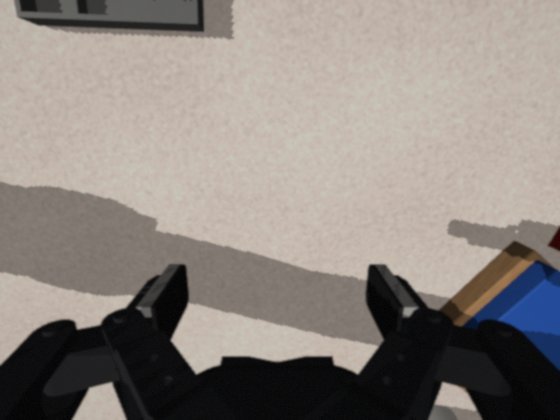

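```bash
python3 - <<'E'
from h import *
t=cv2.imread('pics/top0.png'); s=cv2.imread('pics/scene0.png')
def up(im,x0,x1,y0,y1,k): return cv2.resize(im[y0:y1,x0:x1],None,fx=k,fy=k,interpolation=cv2.INTER_CUBIC)
cv2.imwrite('pics/c1.png',up(s,360,470,155,250,7))
cv2.imwrite('pics/c2.png',up(t,130,220,190,280,6))
cv2.imwrite('pics/c3.png',up(t,260,340,195,305,5))
cv2.imwrite('pics/c4.png',up(t,345,445,200,300,6))
cv2.imwrite('pics/c5.png',up(s,215,300,155,255,6))
cv2.imwrite('pics/c6.png',up(s,85,195,175,260,7))
E
```

```text
(no output)
```

View pics/c1.png

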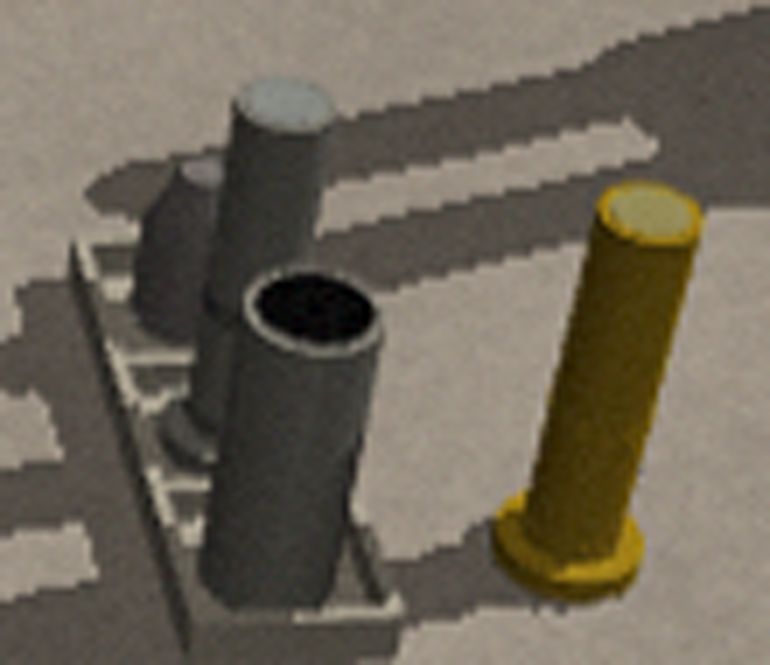

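View pics/c2.png

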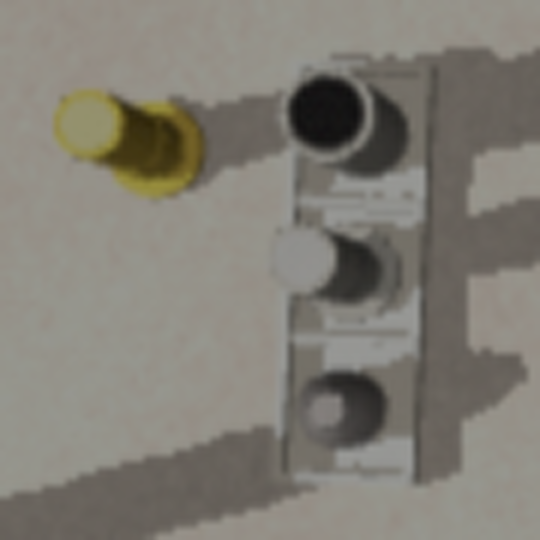

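View pics/c3.png

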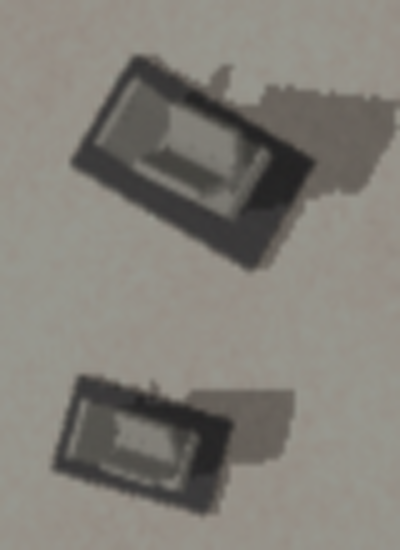

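View pics/c4.png

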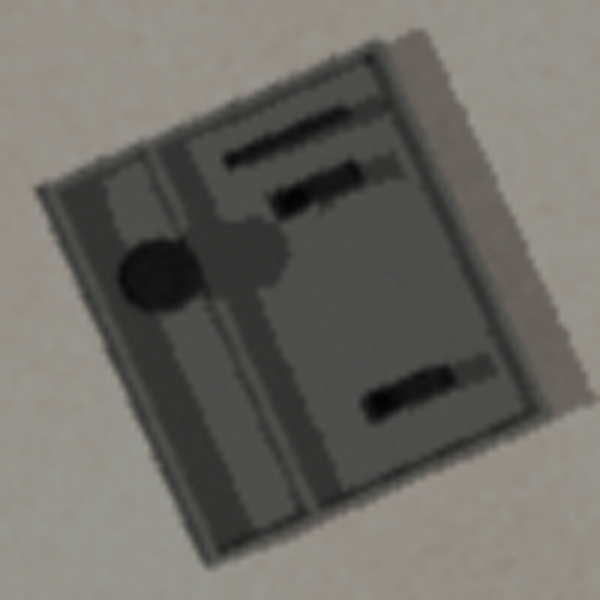

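View pics/c5.png

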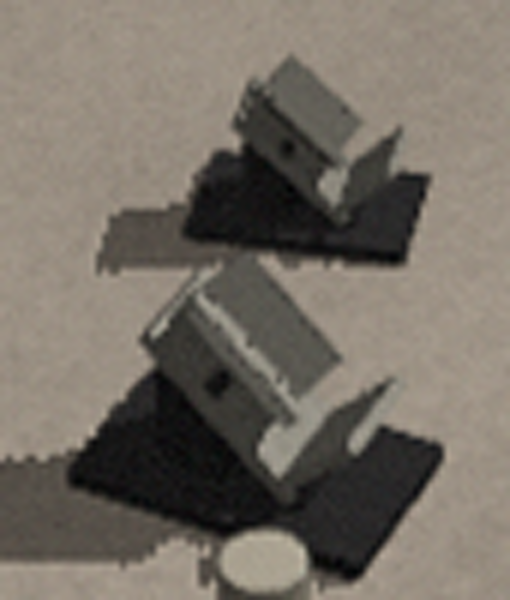

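View pics/c6.png

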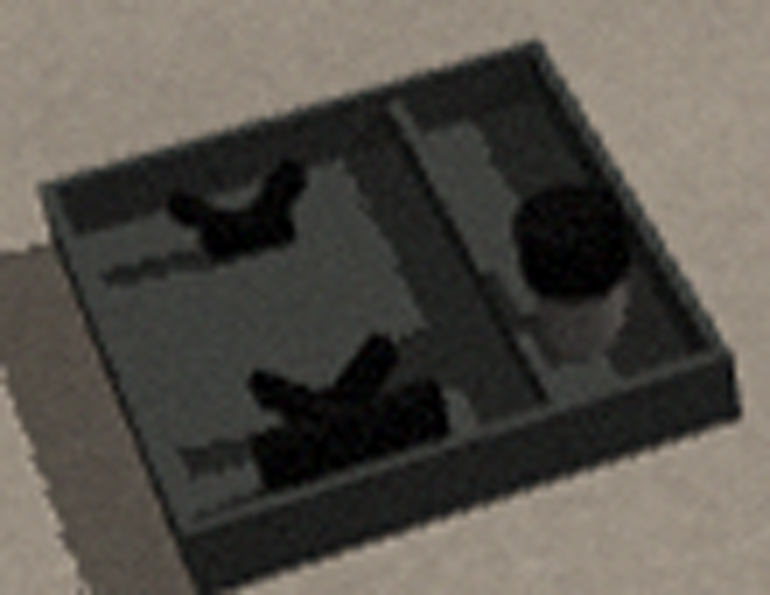

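Candidates, in the top view: the grey flanged tube in the middle well at (181,233), the sleeve (hollow) at (184,209), the objective at (186,258), and the yellow look-alike at (150,211). I take the grey one in the middle well, because the crop shows a slim body with a foot flange. There are two rests: the larger is at (299,226) and the smaller at (288,284). Its stop plate is at the left end, so its +x points to the upper left in the top view. Measuring next.

```bash
python3 - <<'E'
from h import *
np.set_printoptions(precision=4,suppress=True)
t=cv2.imread('pics/top0.png')
def P(c,x0,y0,k): # crop px to image px
    return ((c[0]+.5)/k+x0-.5,(c[1]+.5)/k+y0-.5)
# tube top centre top view + scene
a=P((305,260),130,190,6); b=P((284,104),360,155,7)
print('tube top z',onz('top',*a,.145),onz('scene',*b,.145),tri(ray('top',*a),ray('scene',*b)))
print('yellow',tri(ray('top',*P((90,125),130,190,6)),ray('scene',*P((650,213),360,155,7))))
# rack corners z=.018
for c in [(303,66),(434,66),(282,478),(414,482)]: print('rack',onz('top',*P(c,130,190,6),.018))
# rest base
for z in (.0,.01):
  for c in [(138,56),(315,163),(255,270),(72,162)]: print('rest',z,onz('top',*P(c,260,195,5),z))
for c in [(238,258),(70,475),(440,450),(352,575)]: print('rest scene',onz('scene',*P(c,215,155,6),.01))
for c in [(378,42),(540,412),(210,566),(40,190)]: print('tray',onz('top',*P(c,345,200,6),.028))
for c in [(45,185),(190,530),(735,350),(538,42)]: print('tray sc',onz('scene',*P(c,85,175,7),.028))
E
```

```text
tube top z [0.4881 0.2871 0.145 ] [0.4912 0.2868 0.145 ] (array([0.4883, 0.2876, 0.1429]), np.float64(0.0003793053983882007))
yellow (array([0.5471, 0.3869, 0.1385]), np.float64(0.0003848456308963283))
rack [0.5887 0.3144 0.018 ]
rack [0.59   0.2505 0.018 ]
rack [0.3889 0.3172 0.018 ]
rack [0.3883 0.2536 0.018 ]
rest 0.0 [0.5816 0.0004 0.    ]
rest 0.0 [ 0.5203 -0.1051  0.    ]
rest 0.0 [ 0.4566 -0.0706 -0.    ]
rest 0.0 [0.518  0.0382 0.    ]
rest 0.01 [0.5806 0.0006 0.01  ]
rest 0.01 [ 0.5196 -0.1042  0.01  ]
rest 0.01 [ 0.4564 -0.0699  0.01  ]
rest 0.01 [0.5174 0.0382 0.01  ]
rest scene [ 0.3962 -0.0372  0.01  ]
rest scene [ 0.5267 -0.1043  0.01  ]
rest scene [0.5217 0.0373 0.01  ]
rest scene [ 0.5887 -0.0001  0.01  ]
tray [ 0.5835 -0.3489  0.028 ]
tray [ 0.4067 -0.4262  0.028 ]
tray [ 0.3304 -0.268   0.028 ]
tray [ 0.5084 -0.1856  0.028 ]
tray sc [ 0.4061 -0.4314  0.028 ]
tray sc [ 0.5842 -0.3489  0.028 ]
tray sc [ 0.5099 -0.1869  0.028 ]
tray sc [ 0.333  -0.2706  0.028 ]
```

```bash
python3 -m jog '{"claw":[0.085,0.085,0.085,0.085,0.085,0.085,0.085,0.085],"delta_pos":[[0.219,-0.171,-0.02],[0.219,-0.171,-0.02],[0.219,-0.171,-0.02],[0.219,-0.171,-0.02],[0.219,-0.171,-0.02],[0.219,-0.171,-0.02],[0.219,-0.171,-0.02],[0.219,-0.171,-0.02]],"rotation":[[0,0,2],[0,0,2],[0,0,2],[0,0,2],[0,0,2],[0,0,2],[0,0,2],[0,0,2]]}'
python3 -m jog '{"claw":[0.085,0.085],"delta_pos":[[0,0,0],[0,0,0]],"rotation":[[0,0,0],[0,0,0]]}'
python3 - <<'E'
from h import *
import pickle
KT=cam('wrist'); snap('wrist','w1.png'); pickle.dump(KT,open('w1.pkl','wb'))
im=cv2.imread('pics/w1.png')
cv2.imwrite('pics/w1b.png',cv2.resize(im,(800,600),interpolation=cv2.INTER_CUBIC))
E
```

```text
time_s: 0.82
tool_pos: [0.4145, -0.3225, 0.2522]
ee_rot: [-0.001, 0.976, 0.219, 0.001]
contact_force: [0.6, 0.4, -0.0]
width: 0.993
time_s: 0.98
tool_pos: [0.41, -0.3306, 0.2512]
ee_rot: [0.0, 0.977, 0.213, -0.0]
contact_force: [-0.8, -0.3, -0.2]
width: 0.995
```

View pics/w1b.png

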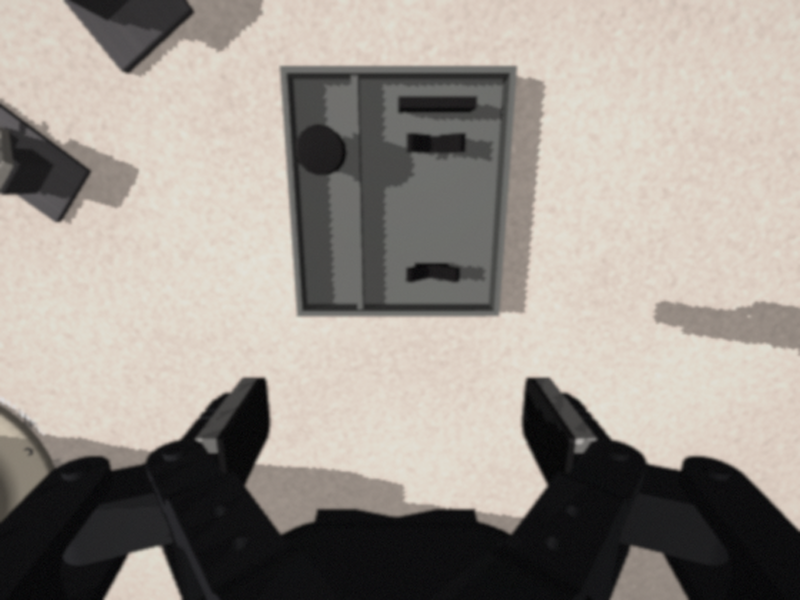

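```bash
python3 - <<'E'
from h import *
im=cv2.imread('pics/w1.png')[60:205,265:365].astype(float)
im=np.clip(im*2.2,0,255).astype(np.uint8)
cv2.imwrite('pics/w1c.png',cv2.resize(im[:,:],None,fx=4,fy=4,interpolation=cv2.INTER_CUBIC))
E
```

```text
(no output)
```

View pics/w1c.png

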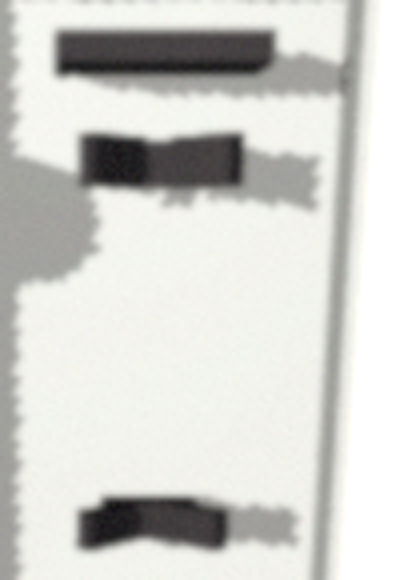

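```bash
python3 - <<'E'
from h import *
import pickle
np.set_printoptions(precision=4,suppress=True)
KT=pickle.load(open('w1.pkl','rb'))
k=560/800
c=np.array([onz('wrist',u*k,v*k,.028,KT) for u,v in [(281,67),(516,67),(498,315),(299,315)]])
print(c); ctr=c.mean(0)
ex=(c[0]+c[1]-c[2]-c[3])[:2]; print(ctr,np.linalg.norm(ex)/2,np.linalg.norm((c[0]+c[3]-c[1]-c[2])[:2])/2,np.degrees(np.arctan2(ex[1],ex[0])))
a=np.radians(24.2); x=np.array([np.cos(a),np.sin(a)]); y=np.array([-x[1],x[0]]); o=np.array([.4573,-.3072])
o=(o+ctr[:2])/2
print('origin',o)
def T(p,n): d=p[:2]-o; print(n,d@x,d@y)
def C(u,v): return (265+(u+.5)/4-.5,60+(v+.5)/4-.5)
for u,v in[(57,65),(274,65),(165,65)]: T(onz('wrist',*C(u,v),.033,KT),'stop edge')
for u,v in[(57,73),(165,73)]: T(onz('wrist',*C(u,v),.005,KT),'stop bottom')
for z in (.035,.045):
  for u,v in[(82,135),(242,135),(82,185),(242,185),(80,547),(226,547),(100,500),(190,500)]: T(onz('wrist',*C(u,v),z,KT),f'sad {z}')
E
```

```text
[[ 0.5113 -0.1901  0.028 ]
 [ 0.5853 -0.3514  0.028 ]
 [ 0.406  -0.4335  0.028 ]
 [ 0.3325 -0.2732  0.028 ]]
[ 0.4588 -0.3121  0.028 ] 0.19714183646079939 0.1769175974551755 24.75662464790376
origin [ 0.458  -0.3096]
stop edge 0.06882273074634797 -0.0016983161715896863
stop edge 0.0692850538252188 -0.06089834607291061
stop edge 0.06905280461202686 -0.031159055533706913
stop bottom 0.07036489630994401 -0.0019022854784446863
stop bottom 0.07061311007036808 -0.03371264998988253
sad 0.035 0.05087806180599873 -0.00874258965728555
sad 0.035 0.0512197274319119 -0.05282231140996857
sad 0.035 0.03787150185893965 -0.00894515394195818
sad 0.035 0.038215083554629665 -0.05351850258039061
sad 0.035 -0.06575436393852163 -0.009952726607909568
sad 0.035 -0.06542830041057666 -0.054213732775619326
sad 0.035 -0.05123531527653953 -0.015727902199422578
sad 0.035 -0.0510353103523798 -0.04270265305181057
sad 0.045 0.050047826578245073 -0.008479839100023097
sad 0.045 0.050379937018230896 -0.051326806062542814
sad 0.045 0.037405014369165095 -0.008676738374066921
sad 0.045 0.03773898729319476 -0.05200352721441471
sad 0.045 -0.06332280041147291 -0.009656132776159064
sad 0.045 -0.0630058557336474 -0.0526793142661898
sad 0.045 -0.049209798477441946 -0.015269797017522981
sad 0.045 -0.049015386987598726 -0.041490158958081676
```

```bash
python3 -m jog '{"claw":[0.085,0.085,0.085,0.085,0.085,0.085,0.085,0.085],"delta_pos":[[0.198,-0.207,0],[0.198,-0.207,0],[0.198,-0.207,0],[0.198,-0.207,0],[0.198,-0.207,0],[0.198,-0.207,0],[0.198,-0.207,0],[0.198,-0.207,0]],"rotation":[[0,0,-35.4],[0,0,-35.4],[0,0,-35.4],[0,0,-35.4],[0,0,-35.4],[0,0,-35.4],[0,0,-35.4],[0,0,-35.4]]}'
python3 -m jog '{"claw":[0.085,0.085],"delta_pos":[[0,0,0],[0,0,0]],"rotation":[[0,0,0],[0,0,0]]}'
python3 - <<'E'
from h import *
import pickle
KT=cam('wrist'); snap('wrist','w2.png'); pickle.dump(KT,open('w2.pkl','wb'))
print(robot.get_obs()['joints'])
im=cv2.imread('pics/w2.png')
cv2.imwrite('pics/w2b.png',cv2.resize(im,(800,600),interpolation=cv2.INTER_CUBIC))
E
```

```text
time_s: 1.7
tool_pos: [0.5062, -0.052, 0.2519]
ee_rot: [-0.001, 0.864, 0.504, 0.002]
contact_force: [-0.1, 0.9, 0.3]
width: 0.996
time_s: 1.87
tool_pos: [0.504, -0.0612, 0.2508]
ee_rot: [-0.0, 0.866, 0.499, -0.001]
contact_force: [-0.1, -0.8, 0.6]
width: 0.995
[ 0.75073601  0.27886129 -0.79868271  1.87154845  0.22548036  1.08467366
 -0.66181267]
```

View pics/w2b.png

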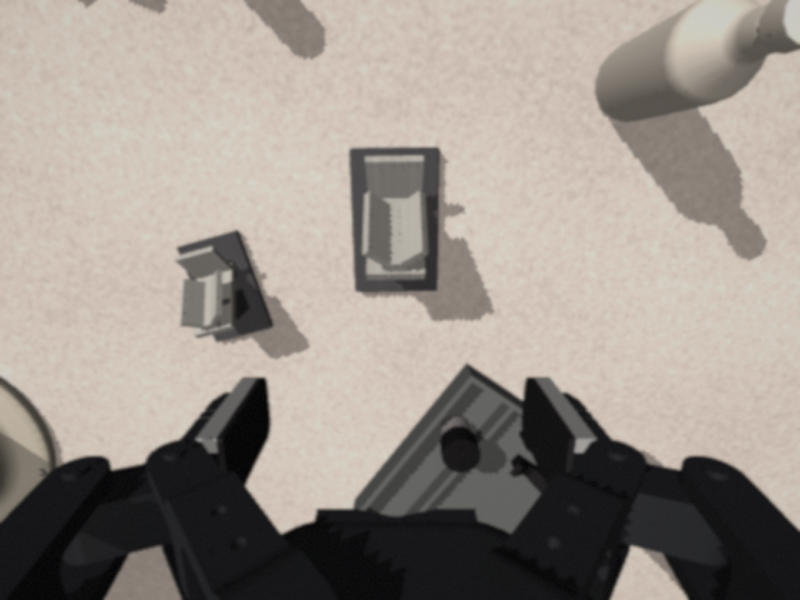

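```bash
python3 - <<'E'
from h import *
im=cv2.imread('pics/w2.png')[98:210,235:320]
im=np.clip(im*1.3,0,255).astype(np.uint8)
cv2.imwrite('pics/w2c.png',cv2.resize(im,None,fx=5,fy=5,interpolation=cv2.INTER_CUBIC))
E
```

```text
(no output)
```

View pics/w2c.png

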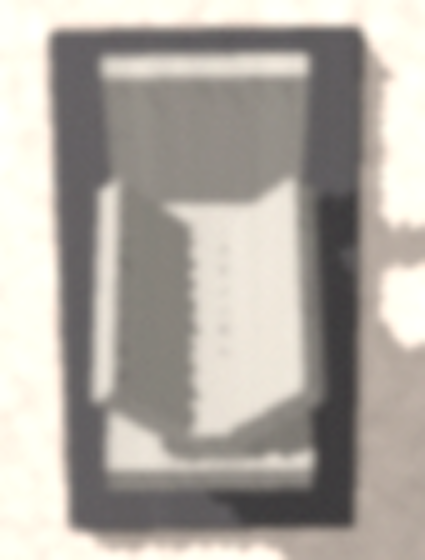

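```bash
python3 - <<'E'
from h import *
import pickle
np.set_printoptions(precision=4,suppress=True)
KT=pickle.load(open('w2.pkl','rb'))
def C(u,v): return (235+(u+.5)/5-.5,98+(v+.5)/5-.5)
b=np.array([onz('wrist',*C(u,v),.01,KT) for u,v in[(50,30),(363,32),(353,525),(70,527)]])
print(b,b.mean(0)); e=(b[0]+b[1]-b[2]-b[3])/2;f=(b[0]+b[3]-b[1]-b[2])/2; print(np.linalg.norm(e),np.linalg.norm(f),np.degrees(np.arctan2(e[1],e[0])))
p=[onz('wrist',*C(u,v),.0521,KT) for u,v in[(102,78),(309,78)]]
print(p,np.linalg.norm(p[0]-p[1])); m=(p[0]+p[1])/2
a=np.radians(60); rx=np.array([np.cos(a),np.sin(a),0])
print('foot',m-.00707*rx, 'rel',(m-b.mean(0))@rx-.00707, (m-b.mean(0))@[-rx[1],rx[0],0])
# top view
def P(c): return ((c[0]+.5)/5+260-.5,(c[1]+.5)/5+195-.5)
t=[onz('top',*P(c),.052) for c in[(140,80),(95,150)]]
print(t)
for u in (95,120,295,320): print(onz('wrist',*C(u,180 if 100<u<310 else 190),.06,KT))
E
```

```text
[[ 0.5183  0.0384  0.01  ]
 [ 0.5825  0.0007  0.01  ]
 [ 0.5225 -0.1046  0.01  ]
 [ 0.4584 -0.0681  0.01  ]] [ 0.5204 -0.0334  0.01  ]
0.12172795123156335 0.07411659226572531 60.49218116313556
[array([0.5254, 0.0206, 0.0521]), array([ 0.5636, -0.0015,  0.0521])] 0.04416201184881938
foot [0.541  0.0034 0.0521] rel 0.042149352022976545 0.0006399855472420438
[array([0.5624, 0.0002, 0.052 ]), array([0.5219, 0.0251, 0.052 ])]
[0.5127 0.0015 0.06  ]
[0.5184 0.0006 0.06  ]
[ 0.5505 -0.018   0.06  ]
[ 0.5541 -0.0224  0.06  ]
```

```bash
python3 -m jog '{"claw":[0.085,0.085,0.085,0.085,0.085,0.085,0.085,0.085],"delta_pos":[[0.259,-0.247,-0.03],[0.259,-0.247,-0.03],[0.259,-0.247,-0.03],[0.259,-0.247,-0.03],[0.259,-0.247,-0.03],[0.259,-0.247,-0.03],[0.259,-0.247,-0.03],[0.259,-0.247,-0.03]],"rotation":[[0,0,61],[0,0,61],[0,0,61],[0,0,61],[0,0,61],[0,0,61],[0,0,61],[0,0,61]]}'
python3 -m jog '{"claw":[0.085,0.085,0.085],"delta_pos":[[0.008,0.026,-0.006],[0.008,0.026,-0.006],[0.008,0.026,-0.006]],"rotation":[[0,0,4],[0,0,4],[0,0,4]]}'
python3 - <<'E'
from h import *
import pickle
KT=cam('wrist'); snap('wrist','w3.png'); pickle.dump(KT,open('w3.pkl','wb'))
o=robot.get_obs();print(o['joints'],o['tool_pos'],Rt(o))
im=cv2.imread('pics/w3.png')
cv2.imwrite('pics/w3b.png',cv2.resize(im,(800,600),interpolation=cv2.INTER_CUBIC))
E
```

```text
time_s: 2.58
tool_pos: [0.4351, 0.2292, 0.2764]
ee_rot: [0.001, 0.998, 0.07, 0.0]
contact_force: [0.8, -0.4, -0.2]
width: 0.993
time_s: 2.83
tool_pos: [0.4476, 0.2032, 0.2821]
ee_rot: [0.001, 0.999, 0.039, 0.0]
contact_force: [-0.6, 1.0, 0.6]
width: 0.992
[ 0.24433074  0.20716671 -0.81975953  1.86907935  0.16703071  1.13610609
 -2.12848556] [0.44711532 0.20347042 0.28194963] [[ 9.96964465e-01  7.78572518e-02 -3.23032215e-04]
 [ 7.78569998e-02 -9.96964269e-01 -7.30664234e-04]
 [-3.78939086e-04  7.03295958e-04 -9.99999681e-01]]
```

View pics/w3b.png

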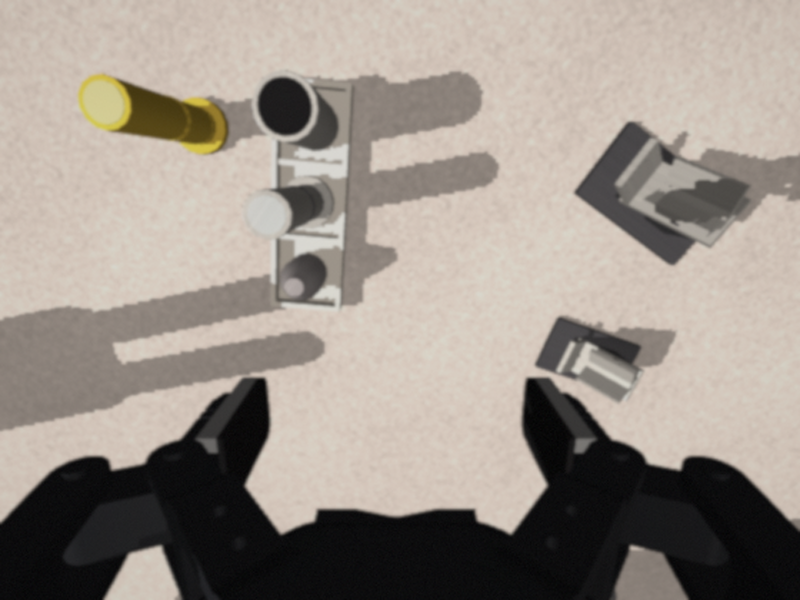

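```bash
python3 - <<'E'
from h import *
import pickle
np.set_printoptions(precision=4,suppress=True)
KT=pickle.load(open('w3.pkl','rb'))
im=cv2.imread('pics/w3.png')
c=im[125:175,165:240]; cv2.imwrite('pics/w3c.png',cv2.resize(c,None,fx=8,fy=8,interpolation=cv2.INTER_CUBIC))
k=.7
print(onz('wrist',269*k,213*k,.145,KT))
a=ray('wrist',269*k,213*k,KT); b=((305.5)/6+129.5,(260.5)/6+189.5)
print(tri(a,ray('top',*b)))
for u,v in[(353,86),(340,306),(276,301),(278,165)]: print(onz('wrist',u*k,v*k,.018,KT))
E
```

```text
[0.4913 0.286  0.145 ]
(array([0.4892, 0.2906, 0.127 ]), np.float64(0.0007298106278319638))
[0.5897 0.2494 0.018 ]
[0.3934 0.2524 0.018 ]
[0.3937 0.3148 0.018 ]
[0.5206 0.3129 0.018 ]
```

View pics/w3c.png

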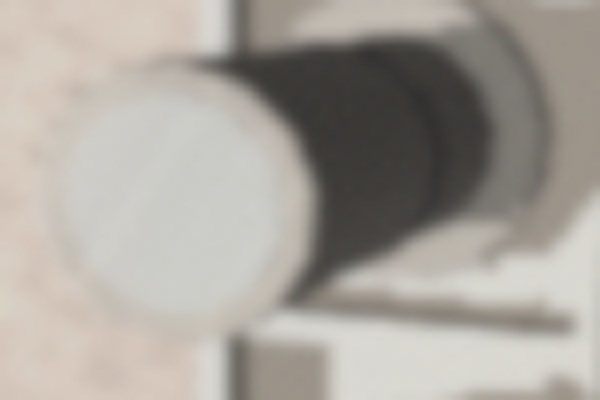

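```bash
python3 -m jog '{"claw":[0.085,0.085,0.085,0.085,0.085,0.085],"delta_pos":[[0.049,-0.08,0.04],[0.049,-0.08,0.04],[0.049,-0.08,0.08],[0.049,-0.08,0.1],[0.049,-0.08,0.1],[0.049,-0.08,0.1]],"rotation":[[0,0,5.3],[0,0,5.3],[0,0,5.3],[0,0,5.3],[0,0,5.3],[0,0,5.3]]}'
python3 - <<'E'
from h import *
o=robot.get_obs();print(o['joints'],o['tool_pos'],Rt(o)[:,0])
snap('wrist','w4.png');snap('scene','s4.png')
s=cv2.imread('pics/s4.png')[100:260,300:480]; cv2.imwrite('pics/s4c.png',cv2.resize(s,None,fx=3.7,fy=3.7,interpolation=cv2.INTER_CUBIC))
E
```

```text
time_s: 3.38
tool_pos: [0.4877, 0.2875, 0.1806]
ee_rot: [0.001, 1.0, -0.006, -0.002]
contact_force: [0.8, -0.3, 0.6]
width: 0.998
[-7.09911934e-04  4.81735181e-01 -7.47343479e-01  1.80166782e+00
  3.78660188e-01  1.01242816e+00 -2.48059737e+00] [0.48768063 0.28747189 0.18063772] [ 0.9999146  -0.01219908 -0.00468712]
```

View pics/w4.png

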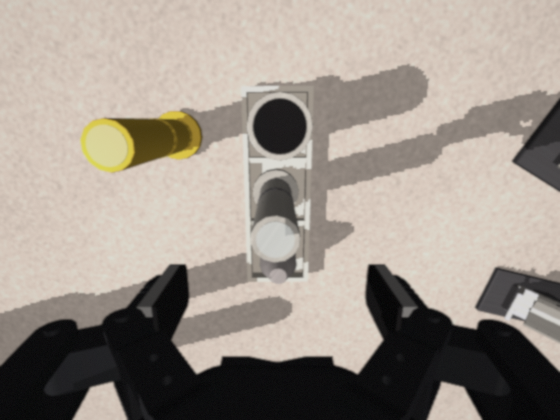

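View pics/s4c.png

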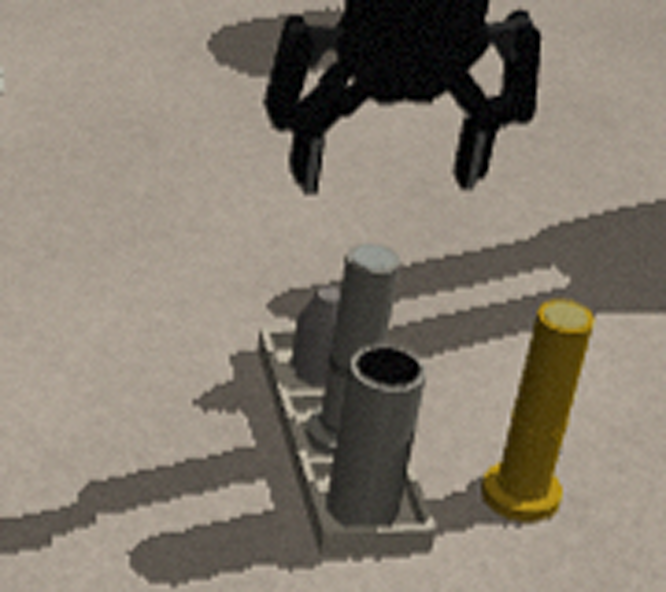

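```bash
python3 -m jog '{"claw":[0.085,0.085,0.085,0.085,0.085,0.085,0.085],"delta_pos":[[0.002,0,0],[0.002,0,0],[0.002,0,0.02],[0.002,0,0.05],[0.002,0,0.08],[0.002,0,0.082],[0.002,0,0.082]],"rotation":[[0,0,-7],[0,0,-14],[0,0,-20],[0,0,-20],[0,0,-20],[0,0,-20],[0,0,-20]]}'
python3 - <<'E'
from h import *
o=robot.get_obs();print(o['joints'],o['tool_pos'],Rt(o)[:,0])
snap('wrist','w5.png');snap('scene','s5.png')
s=cv2.imread('pics/s5.png')[100:260,300:480]; cv2.imwrite('pics/s5c.png',cv2.resize(s,None,fx=3.7,fy=3.7,interpolation=cv2.INTER_CUBIC))
E
```

```text
time_s: 4.07
tool_pos: [0.491, 0.2883, 0.1011]
ee_rot: [0.0, 0.986, 0.167, -0.0]
contact_force: [-0.4, 1.1, 0.1]
width: 0.998
[-0.00603441  0.61060276 -0.75249992  1.85092141  0.52863829  0.89163843
 -2.24649562] [0.49097119 0.28829625 0.10112436] [ 9.43887660e-01  3.30266472e-01 -3.78188134e-04]
```

View pics/w5.png

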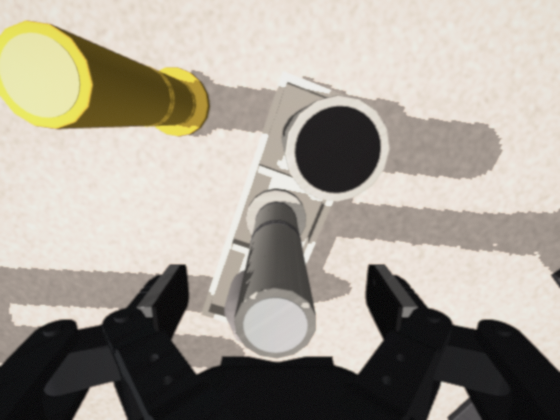

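View pics/s5c.png

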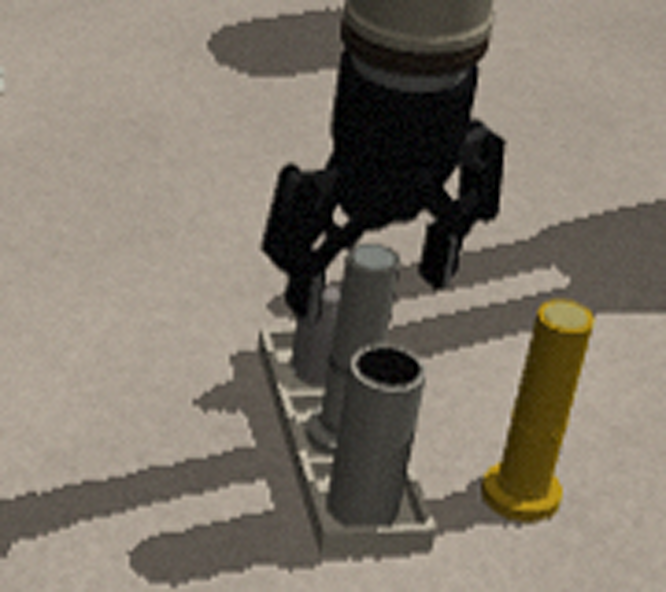

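```bash
python3 - <<'E'
from h import *
o=robot.get_obs(); p=onz('wrist',276,325,.145); print(p, Rt(o).T@(p-o['tool_pos']))
E
python3 -m jog '{"claw":[0.028,0.028,0.028,0.028,0.028,0.028,0.028,0.028],"delta_pos":[[0,0,0],[0,0,0],[0,0,0],[0,0,0],[0,0,0],[0,0,0],[0,0,0],[0,0,0]],"rotation":[[0,0,0],[0,0,0],[0,0,0],[0,0,0],[0,0,0],[0,0,0],[0,0,0],[0,0,0]]}' 70
```

```text
[0.49076849 0.28929703 0.145     ] [-0.00151702  0.00021343 -0.04196829]
time_s: 4.83
tool_pos: [0.4911, 0.2895, 0.1012]
ee_rot: [0.0, 0.986, 0.168, 0.001]
contact_force: [-0.3, -0.2, 5.9]
width: 0.359
```

```bash
python3 -m jog '{"claw":[0.02,0.02,0.02,0.02,0.02,0.02,0.02,0.02],"delta_pos":[[0,0,0],[0,0,0],[0,0,-0.02],[0,0,-0.05],[0,0,-0.09],[0,0,-0.13],[0,0,-0.17],[0,0,-0.17]],"rotation":[[0,0,0],[0,0,0],[0,0,0],[0,0,0],[0,0,0],[0,0,0],[0,0,0],[0,0,0]]}' 90
python3 - <<'E'
from h import *
o=robot.get_obs();print(o['joints'],o['tool_pos'],Rt(o)[:,0])
snap('scene','s6.png')
s=cv2.imread('pics/s6.png')[50:260,300:480]; cv2.imwrite('pics/s6c.png',cv2.resize(s,None,fx=2.8,fy=2.8,interpolation=cv2.INTER_CUBIC))
E
```

```text
time_s: 5.5
tool_pos: [0.4935, 0.2928, 0.2782]
ee_rot: [-0.002, 0.986, 0.169, 0.006]
contact_force: [0.9, 1.7, -2.0]
width: 0.354
[ 0.10282682  0.40683455 -0.88594185  1.69383466  0.33953131  1.18998751
 -2.09995027] [0.49348911 0.29277499 0.27822535] [0.94313897 0.33218307 0.01197029]
```

View pics/s6c.png

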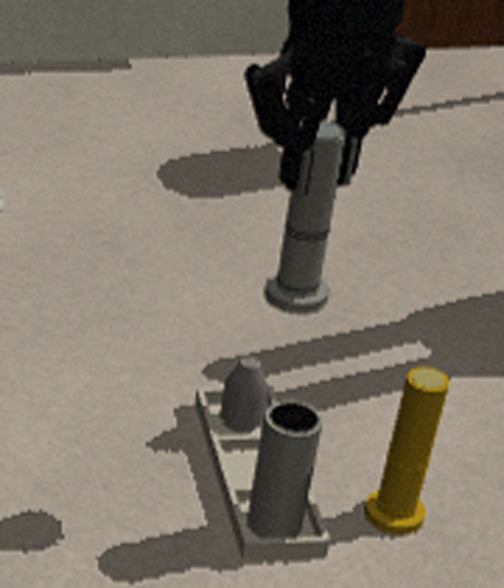

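```bash
cat >> h.py <<'E'
np.set_printoptions(precision=4,suppress=True)
def rel(Rg,pg,Rb=None,pb=None):
    o=robot.get_obs(); Rb=Rt(o) if Rb is None else Rb; pb=o['tool_pos'] if pb is None else pb
    return Rb.T@(np.array(pg)-pb), np.degrees(R.from_matrix(Rb.T@Rg).as_rotvec())
def rx(a): a=np.radians(a); return np.array([np.cos(a),np.sin(a),0])
Z=np.array([0,0,1.]); s2=np.sqrt(.5)
def frame(x,z): return np.c_[x,np.cross(z,x),z]
def Rpark(a=60.3): r=rx(a); return frame((r+Z)*s2,(r-Z)*s2)
def Rside(a=60.3): r=rx(a); return frame((r-Z)*s2,(-r-Z)*s2)
def Rdown(a): return frame(rx(a),-Z)
E
python3 - <<'E'
from h import *
print(onz('top',302,140,.165),onz('scene',259,247,.165))
print(rel(Rpark(),[.55,.02,.27]))
print(rel(Rdown(60.3),[.51,.1,.30]))
E
```

```text
[ 0.7421 -0.0323  0.165 ] [ 0.7409 -0.0317  0.165 ]
(array([-0.0358,  0.2751,  0.004 ]), array([ 16.1527,  42.5722, -38.6983]))
(array([-0.0467,  0.1864, -0.026 ]), array([  0.1112,  -0.4603, -40.9236]))
```

```bash
python3 -m jog '{"claw":[0.02,0.02,0.02,0.02,0.02,0.02,0.02,0.02],"delta_pos":[[-0.004,0.03,0],[-0.008,0.06,0],[-0.013,0.1,0],[-0.018,0.14,0],[-0.023,0.18,0],[-0.028,0.21,0],[-0.033,0.25,0],[-0.036,0.275,0.004]],"rotation":[[1.8,4.7,-4.3],[3.6,9.4,-8.6],[5.4,14.1,-12.9],[7.2,18.9,-17.2],[9,23.6,-21.5],[10.8,28.4,-25.8],[12.6,33.1,-30.1],[14.4,37.8,-34.4]]}'
python3 - <<'E'
from h import *
o=robot.get_obs();print(o['joints'],o['tool_pos'],Rt(o))
print(rel(Rpark(),[.55,.02,.25]))
E
```

```text
time_s: 6.22
tool_pos: [0.5307, 0.089, 0.266]
ee_rot: [-0.134, 0.893, 0.374, 0.21]
contact_force: [-0.3, -0.6, -3.7]
width: 0.358
[ 1.1534  0.2757 -1.2269  2.0559 -0.2236  0.696  -0.6485] [0.5307 0.089  0.266 ] [[ 0.6324  0.724   0.2754]
 [ 0.6112 -0.6848  0.3968]
 [ 0.4759 -0.0827 -0.8756]]
(array([-0.0376,  0.0626, -0.0081]), array([  4.4322,  15.822 , -13.8419]))
```

```bash
python3 -m jog '{"claw":[0.02,0.02],"delta_pos":[[0,0,0],[0,0,0]],"rotation":[[0,0,0],[0,0,0]]}'
python3 - <<'E'
from h import *
o=robot.get_obs();print(o['joints'],o['tool_pos'])
print(rel(Rpark(),[.55,.02,.25]))
E
```

```text
time_s: 6.38
tool_pos: [0.5315, 0.0841, 0.2646]
ee_rot: [-0.135, 0.897, 0.367, 0.209]
contact_force: [0.6, 0.9, -3.5]
width: 0.353
[ 1.1554  0.28   -1.2208  2.0546 -0.2189  0.6972 -0.6587] [0.5315 0.0841 0.2646]
(array([-0.0335,  0.0591, -0.0074]), array([  4.6258,  15.8834, -14.7113]))
```

```bash
python3 -m jog '{"claw":[0.02,0.02,0.02,0.02,0.02,0.02],"delta_pos":[[-0.01,0.02,-0.002],[-0.02,0.04,-0.004],[-0.03,0.05,-0.007],[-0.0335,0.059,-0.007],[-0.0335,0.059,-0.007],[-0.0335,0.059,-0.007]],"rotation":[[1.4,4.8,-4.4],[2.8,9.6,-8.8],[4.2,14.4,-13.2],[4.6,15.9,-14.7],[4.6,15.9,-14.7],[4.6,15.9,-14.7]]}'
python3 - <<'E'
from h import *
o=robot.get_obs();print(o['joints'],o['tool_pos'],Rt(o))
print(rel(Rpark(),[.5417,.0056,.184]))
E
```

```text
time_s: 6.88
tool_pos: [0.5511, 0.0269, 0.2515]
ee_rot: [-0.194, 0.796, 0.468, 0.331]
contact_force: [0.2, 0.5, -3.1]
width: 0.354
[ 1.3963  0.6546 -1.3209  2.0518 -0.1945  0.6482 -0.1436] [0.5511 0.0269 0.2515] [[ 0.3431  0.8733  0.3459]
 [ 0.6164 -0.4872  0.6186]
 [ 0.7088  0.001  -0.7055]]
(array([-0.0642,  0.0021,  0.0312]), array([-0.3437, -0.1343,  0.4251]))
```

```bash
python3 - <<'E'
from h import *
import pickle
pickle.dump((cam('wrist'),robot.get_obs()),open('w7.pkl','wb'))
snap('wrist','w7.png')
pickle.dump(robot.get_obs(),open('s7.pkl','wb'));snap('scene','s7.png');snap('top','t7.png')
s=cv2.imread('pics/s7.png')[90:260,190:330]; cv2.imwrite('pics/s7c.png',cv2.resize(s,None,fx=3.5,fy=3.5,interpolation=cv2.INTER_CUBIC))
s=cv2.imread('pics/t7.png')[190:330,220:360]; cv2.imwrite('pics/t7c.png',cv2.resize(s,None,fx=4,fy=4,interpolation=cv2.INTER_CUBIC))
E
```

```text
(no output)
```

View pics/w7.png

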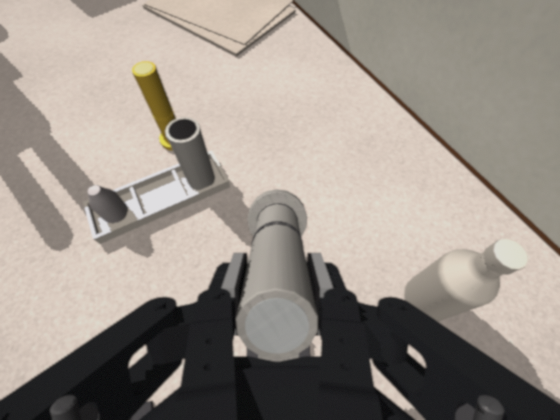

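View pics/s7c.png

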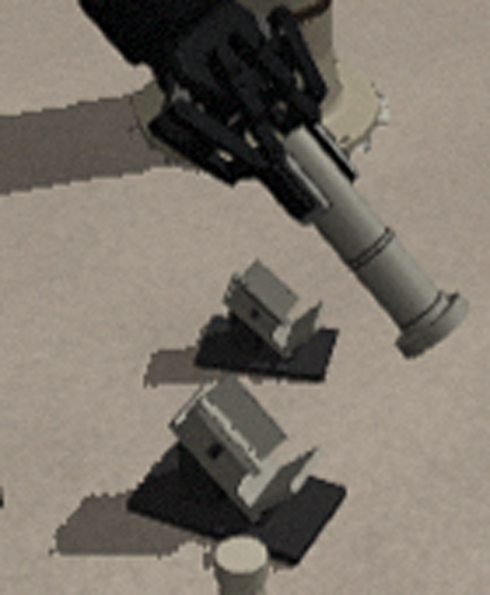

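View pics/t7c.png

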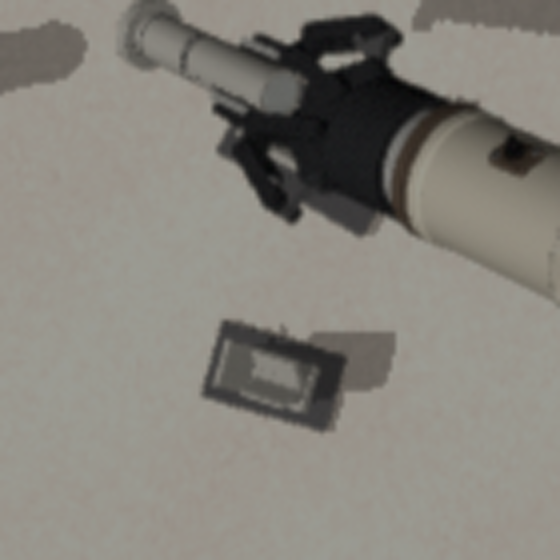

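```bash
python3 - <<'E'
from h import *
import pickle
(K,T),o=pickle.load(open('w7.pkl','rb'))
f=lambda p:proj('wrist',o['tool_pos']+Rt(o)@np.array(p),(K,T))
for dx in(-.003,0,.003):
  print(dx,f([dx,0,.0862]),f([dx+.024,0,.0862]),f([dx,.024,.0862]),f([dx,-.024,.0862]),f([dx,0,-.0438]),f([dx+.016,0,-.0438]),f([dx-.016,0,-.0438]))
im=cv2.imread('pics/w7.png')[180:370,220:340]; cv2.imwrite('pics/w7c.png',cv2.resize(im,None,fx=3.1,fy=3.1,interpolation=cv2.INTER_CUBIC))
# foot in scene
o2=pickle.load(open('s7.pkl','rb'))
for q in ([0,0,.0962],[0,0,.0862]): print('scene', (proj('scene',o2['tool_pos']+Rt(o2)@np.array(q))-[190,90])*3.5,(proj('top',o2['tool_pos']+Rt(o2)@np.array(q))-[220,190])*4)
E
```

```text
-0.003 [275.7672 220.7864] [275.7552 191.117 ] [306.1019 220.8021] [245.4312 220.7707] [274.7035 327.9951] [274.6425 290.8245] [274.7599 362.3162]
0 [275.7658 217.1713] [275.7537 187.2844] [306.2098 217.1872] [245.3204 217.1554] [274.6924 321.253 ] [274.6305 283.5088] [274.7496 356.0828]
0.003 [275.7643 213.5301] [275.7521 183.4232] [306.3185 213.5461] [245.2087 213.5141] [274.6812 314.4086] [274.6183 276.0774] [274.7393 349.7586]
scene [440.0366 327.9118] [142.1096  27.6591]
scene [429.0567 314.8072] [151.1127  31.8343]
```

View pics/w7c.png

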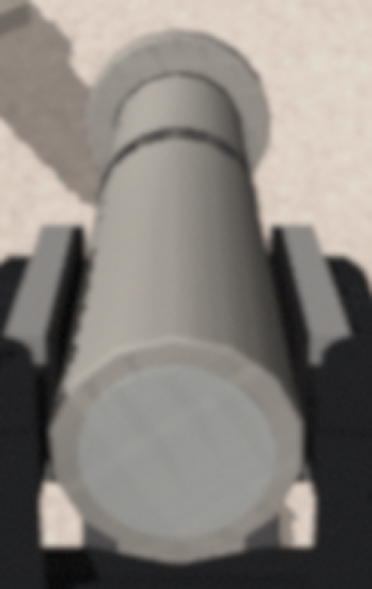

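```bash
python3 - <<'E'
from h import *
Rg=Rpark(); F=np.array([.5405,.0035,.045]); 
o=robot.get_obs();print(o['tool_pos'])
for h in(.06,.015,0): print(rel(Rg,F+Rg@[h,0,-.0025]-Rg@[-.002,0,.0962]))
E
```

```text
[0.5511 0.0285 0.2528]
(array([-0.104 ,  0.0019,  0.0292]), array([-0.3179,  0.0333,  0.7934]))
(array([-0.149 ,  0.0013,  0.0292]), array([-0.3179,  0.0333,  0.7934]))
(array([-0.164 ,  0.0011,  0.0292]), array([-0.3179,  0.0333,  0.7934]))
```

```bash
python3 -m jog '{"claw":[0.02,0.02,0.02,0.02,0.02,0.02,0.02],"delta_pos":[[-0.03,0.001,0.015],[-0.06,0.002,0.026],[-0.09,0.002,0.028],[-0.11,0.002,0.028],[-0.125,0.002,0.028],[-0.125,0.002,0.028],[-0.125,0.002,0.028]],"rotation":[[-0.3,0,0.8],[-0.3,0,0.8],[-0.3,0,0.8],[-0.3,0,0.8],[-0.3,0,0.8],[-0.3,0,0.8],[-0.3,0,0.8]]}'
python3 - <<'E'
from h import *
import pickle
Rg=Rpark(); F=np.array([.5405,.0035,.045]); 
o=robot.get_obs();print(o['joints'],o['tool_pos'])
for h in(.015,0): print(rel(Rg,F+Rg@[h,0,-.0025]-Rg@[-.002,0,.0962]))
pickle.dump(o,open('s8.pkl','wb'));
snap('wrist','w8.png')
snap('scene','s8.png');snap('top','t8.png')
s=cv2.imread('pics/s8.png')[110:260,200:310]; cv2.imwrite('pics/s8c.png',cv2.resize(s,None,fx=4,fy=4,interpolation=cv2.INTER_CUBIC))
s=cv2.imread('pics/t8.png')[190:260,260:360]; cv2.imwrite('pics/t8c.png',cv2.resize(s,None,fx=6,fy=6,interpolation=cv2.INTER_CUBIC))
s=cv2.imread('pics/w8.png')[140:400,140:420]; cv2.imwrite('pics/w8c.png',cv2.resize(s,None,fx=2.2,fy=2.2,interpolation=cv2.INTER_CUBIC))
E
```

```text
time_s: 7.62
tool_pos: [0.5213, -0.0349, 0.145]
ee_rot: [-0.192, 0.8, 0.462, 0.332]
contact_force: [0.9, -0.1, -3.5]
width: 0.354
[ 1.4182  0.8268 -1.1591  2.1073 -0.0829  0.5532 -0.0047] [ 0.5213 -0.0349  0.145 ]
(array([-0.0234, -0.0023,  0.0023]), array([ 0.1674, -0.0505, -0.1489]))
(array([-0.0384, -0.0023,  0.0023]), array([ 0.1674, -0.0505, -0.1489]))
```

View pics/w8c.png

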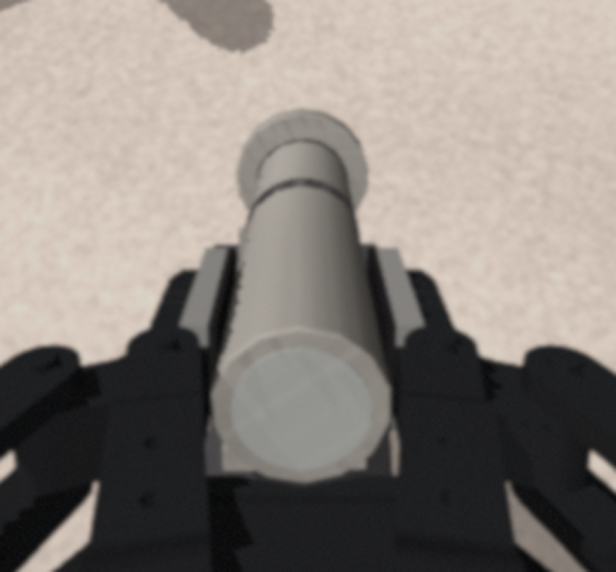

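View pics/s8c.png

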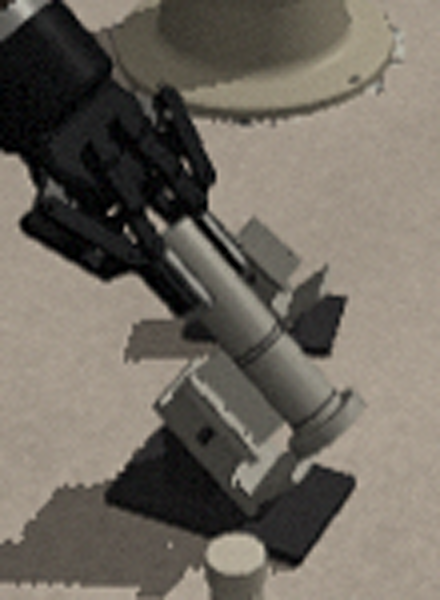

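View pics/t8c.png

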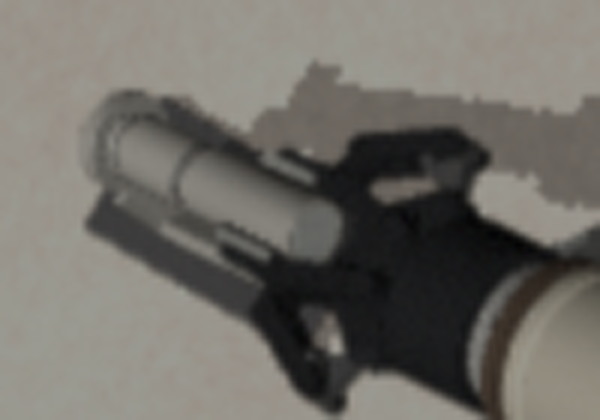

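```bash
python3 -m jog '{"claw":[0.02,0.02,0.02,0.02],"delta_pos":[[-0.01,-0.002,0.001],[-0.02,-0.002,0.002],[-0.028,-0.002,0.002],[-0.028,-0.002,0.002]],"rotation":[[0,0,0],[0,0,0],[0,0,0],[0,0,0]]}'
python3 - <<'E'
from h import *
import pickle
Rg=Rpark(); F=np.array([.5405,.0035,.045]); 
o=robot.get_obs();print(o['joints'],o['tool_pos'],o['contact_force'])
for h in(.0,): print(rel(Rg,F+Rg@[h,0,-.0025]-Rg@[-.002,0,.0962]))
snap('scene','s9.png');snap('top','t9.png')
s=cv2.imread('pics/s9.png')[110:260,200:310]; cv2.imwrite('pics/s9c.png',cv2.resize(s,None,fx=4,fy=4,interpolation=cv2.INTER_CUBIC))
s=cv2.imread('pics/t9.png')[190:260,260:360]; cv2.imwrite('pics/t9c.png',cv2.resize(s,None,fx=6,fy=6,interpolation=cv2.INTER_CUBIC))
E
```

```text
time_s: 8.1
tool_pos: [0.5089, -0.0519, 0.1212]
ee_rot: [-0.192, 0.8, 0.461, 0.331]
contact_force: [-0.1, -0.2, -3.2]
width: 0.351
[ 1.4392  0.8671 -1.1231  2.1142 -0.0545  0.5456  0.0319] [ 0.5089 -0.0519  0.1212] [-0.0868 -0.1604 -3.2128]
(array([-0.0068,  0.    ,  0.0002]), array([ 0.1523, -0.0447, -0.3603]))
```

View pics/s9c.png

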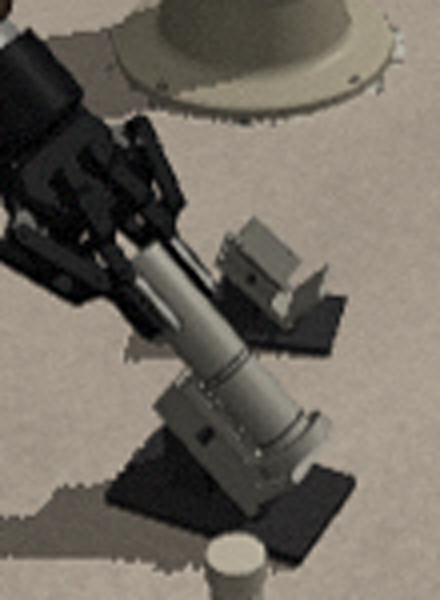

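View pics/t9c.png

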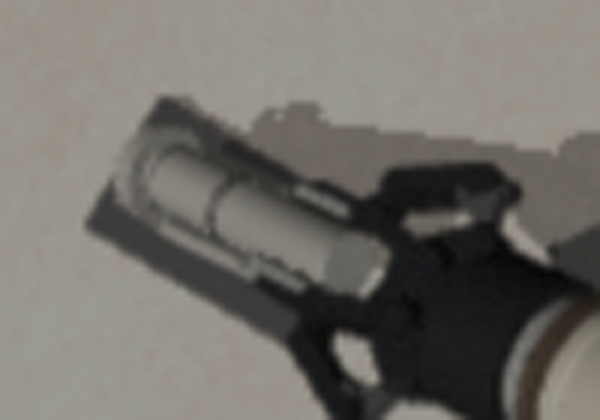

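```bash
python3 -m jog '{"claw":[0.02,0.02,0.02],"delta_pos":[[-0.002,0,0],[-0.004,0,0],[-0.004,0,0]],"rotation":[[0,0,0],[0,0,0],[0,0,0]]}'
python3 -m jog '{"claw":[0.02,0.02,0.02],"delta_pos":[[-0.001,0,0],[-0.002,0,0],[-0.002,0,0]],"rotation":[[0,0,0],[0,0,0],[0,0,0]]}'
python3 - <<'E'
from h import *
Rg=Rpark(); F=np.array([.5405,.0035,.045]); 
o=robot.get_obs();print(o['contact_force'],Rt(o).T@o['contact_force'],o['torque'])
print(rel(Rg,F+Rg@[0,0,-.0025]-Rg@[-.002,0,.0962]))
E
```

```text
time_s: 8.45
tool_pos: [0.5084, -0.0529, 0.12]
ee_rot: [-0.192, 0.8, 0.462, 0.332]
contact_force: [-0.4, -1.0, -2.8]
width: 0.358
time_s: 8.7
tool_pos: [0.5077, -0.054, 0.1186]
ee_rot: [-0.192, 0.8, 0.462, 0.332]
contact_force: [-0.5, -0.5, -3.5]
width: 0.352
[-0.4693 -0.4928 -3.4711] [-2.9247 -0.1588  1.9831] [-1.2049  0.6081  0.022 ]
(array([-0.0032, -0.    ,  0.0002]), array([ 0.1434, -0.0757, -0.1878]))
```

```bash
python3 -m jog '{"claw":[0.02,0.02,0.02],"delta_pos":[[-0.001,0,0],[-0.002,0,0],[-0.002,0,0]],"rotation":[[0,0,0],[0,0,0],[0,0,0]]}'
python3 -m jog '{"claw":[0.02,0.02,0.02],"delta_pos":[[-0.001,0,0],[-0.001,0,0],[-0.001,0,0]],"rotation":[[0,0,0],[0,0,0],[0,0,0]]}'
python3 - <<'E'
from h import *
Rg=Rpark(); F=np.array([.5405,.0035,.045]); 
o=robot.get_obs();print(o['contact_force'],Rt(o).T@o['contact_force'],o['torque'])
print(rel(Rg,F+Rg@[0,0,-.0025]-Rg@[-.002,0,.0962]))
snap('scene','s10.png');snap('top','t10.png')
s=cv2.imread('pics/s10.png')[110:260,200:310]; cv2.imwrite('pics/s10c.png',cv2.resize(s,None,fx=4,fy=4,interpolation=cv2.INTER_CUBIC))
E
```

```text
time_s: 8.95
tool_pos: [0.5069, -0.0551, 0.1172]
ee_rot: [-0.192, 0.8, 0.462, 0.332]
contact_force: [0.6, -0.1, -2.7]
width: 0.355
time_s: 9.2
tool_pos: [0.5066, -0.0553, 0.1167]
ee_rot: [-0.192, 0.799, 0.462, 0.332]
contact_force: [-0.3, 1.0, -2.1]
width: 0.353
[-0.2994  1.0181 -2.1093] [-0.9771 -0.7651  2.0088] [-0.701   0.5292  0.1531]
(array([-0.0007,  0.0003,  0.    ]), array([ 0.1012, -0.1067, -0.173 ]))
```

View pics/s10c.png

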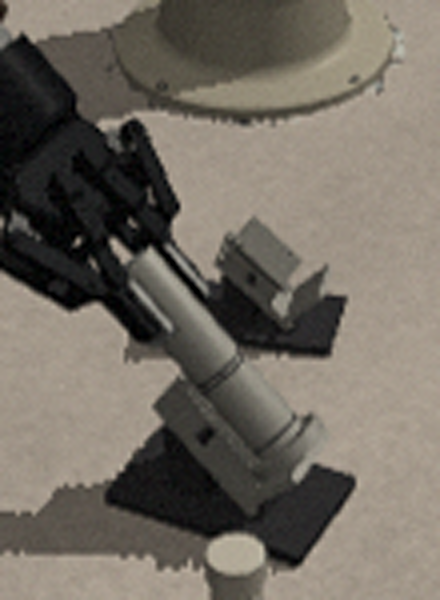

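```bash
python3 -m jog '{"claw":[0.02,0.02,0.02],"delta_pos":[[-0.001,0,0],[-0.0015,0,0],[-0.0015,0,0]],"rotation":[[0,0,0],[0,0,0],[0,0,0]]}'
python3 - <<'E'
from h import *
Rg=Rpark(); F=np.array([.5405,.0035,.045]); 
o=robot.get_obs();print(o['contact_force'],Rt(o).T@o['contact_force'],o['torque'])
print(rel(Rg,F+Rg@[0,0,-.0025]-Rg@[-.002,0,.0962]))
E
```

```text
time_s: 9.55
tool_pos: [0.5063, -0.0557, 0.1162]
ee_rot: [-0.193, 0.799, 0.462, 0.332]
contact_force: [-0.3, 3.3, 3.4]
width: 0.357
[-0.2587  3.3212  3.3758] [ 4.3326 -1.881  -0.4285] [0.5597 0.0936 0.3984]
(array([-0.    ,  0.0003, -0.    ]), array([ 0.087 , -0.1595, -0.1511]))
```

```bash
python3 -m jog '{"claw":[0.06,0.06,0.06,0.06,0.06,0.06],"delta_pos":[[0,0,0],[0,0,0],[0,0,0],[0,0,0],[0,0,0],[0,0,0]],"rotation":[[0,0,0],[0,0,0],[0,0,0],[0,0,0],[0,0,0],[0,0,0]]}'
python3 - <<'E'
from h import *
o=robot.get_obs();print(o['joints'],o['contact_force'],o['width'])
snap('wrist','w11.png');snap('scene','s11.png');snap('top','t11.png')
s=cv2.imread('pics/s11.png')[110:260,200:310]; cv2.imwrite('pics/s11c.png',cv2.resize(s,None,fx=4,fy=4,interpolation=cv2.INTER_CUBIC))
E
```

```text
time_s: 10.05
tool_pos: [0.5062, -0.0571, 0.1154]
ee_rot: [-0.192, 0.8, 0.462, 0.332]
contact_force: [0.9, 0.2, 0.8]
width: 0.704
[ 1.4455  0.8784 -1.1143  2.1132 -0.0457  0.5459  0.0442] [0.9105 0.2007 0.7916] 0.7036324683070077
```

View pics/s11c.png

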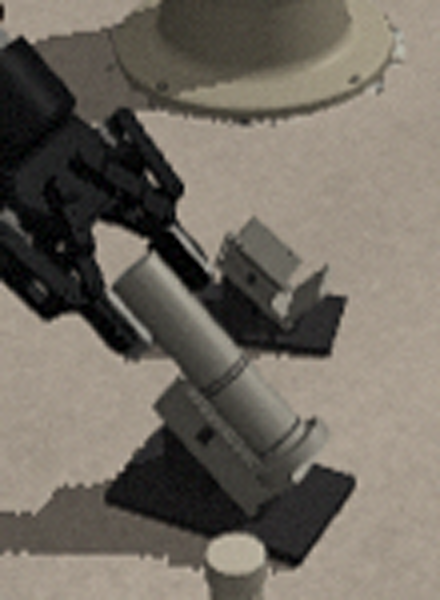

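View pics/w11.png

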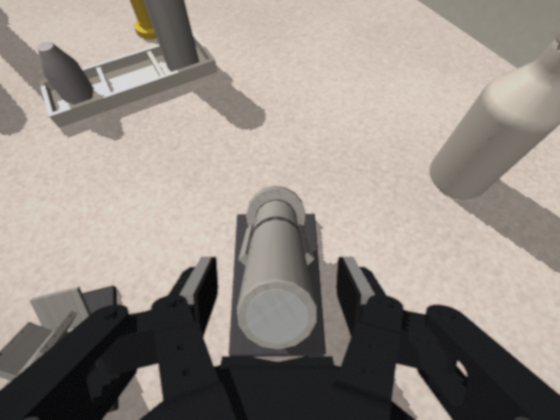

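```bash
python3 -m jog '{"claw":[0.06,0.06,0.06,0.06,0.06],"delta_pos":[[0,0,-0.02],[0,0,-0.05],[0,0,-0.08],[0,0,-0.1],[0,0,-0.1]],"rotation":[[0,0,0],[0,0,0],[0,0,0],[0,0,0],[0,0,0]]}'
python3 - <<'E'
from h import *
o=robot.get_obs();print(o['joints'])
print(rel(Rdown(60.3),[.50,-.06,.32]))
snap('scene','s12.png');s=cv2.imread('pics/s12.png')[110:260,200:310]; cv2.imwrite('pics/s12c.png',cv2.resize(s,None,fx=4,fy=4,interpolation=cv2.INTER_CUBIC))
E
```

```text
time_s: 10.62
tool_pos: [0.4718, -0.1222, 0.1878]
ee_rot: [-0.189, 0.801, 0.461, 0.332]
contact_force: [-0.1, -1.2, 0.1]
width: 0.704
[ 1.6612  0.7827 -1.2267  2.058  -0.0837  0.7812  0.0845]
(array([ 0.1416, -0.0066, -0.0455]), array([  0.3772, -44.9793,  -0.4431]))
```

View pics/s12c.png

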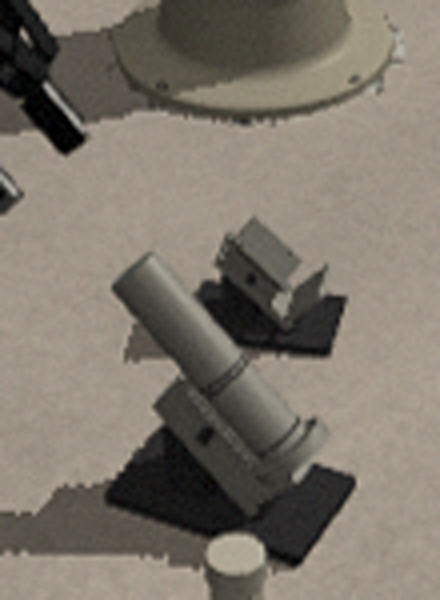

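```bash
python3 -m jog '{"claw":[0.06,0.06,0.06,0.06,0.06,0.06,0.06,0.06],"delta_pos":[[0.03,0,-0.015],[0.06,-0.002,-0.03],[0.09,-0.004,-0.045],[0.12,-0.006,-0.045],[0.142,-0.007,-0.045],[0.142,-0.007,-0.045],[0.142,-0.007,-0.045],[0.142,-0.007,-0.045]],"rotation":[[0,0,0],[0,-7,0],[0,-14,0],[0,-21,0],[0,-28,0],[0,-35,0],[0,-42,0],[0,-45,0]]}'
python3 - <<'E'
from h import *
o=robot.get_obs();print(o['joints'],o['tool_pos'],Rt(o)[:,2])
Rg=Rside(); F=np.array([.5405,.0035,.045]); G=F+.0905*s2*(-rx(60.3)+Z)
print(rel(Rg,G+Rg@[0,0,.019-.10]), G+Rg@[0,0,.019])
E
```

```text
time_s: 11.33
tool_pos: [0.5004, -0.0505, 0.3199]
ee_rot: [0.003, 0.864, 0.504, -0.0]
contact_force: [-0.0, 0.4, -0.4]
width: 0.703
[ 1.0139  0.2799 -1.1436  1.789   0.2752  1.2442 -0.7186] [ 0.5004 -0.0505  0.3199] [ 0.0023 -0.006  -1.    ]
(array([0.0607, 0.0076, 0.1534]), array([  0.3644, -44.7692,   0.1159])) [ 0.5021 -0.0638  0.0956]
```

```bash
python3 -m jog '{"claw":[0.06,0.06,0.06,0.06,0.06,0.06,0.06,0.06],"delta_pos":[[0.02,0,0],[0.04,0.004,0],[0.06,0.007,0],[0.06,0.007,0.02],[0.06,0.007,0.04],[0.06,0.007,0.06],[0.06,0.007,0.06],[0.06,0.007,0.06]],"rotation":[[0,-7,0],[0,-14,0],[0,-21,0],[0,-28,0],[0,-35,0],[0,-42,0],[0,-44.8,0],[0,-44.8,0]]}'
python3 - <<'E'
from h import *
o=robot.get_obs();print(o['joints'],o['tool_pos'],Rt(o)[:,2])
Rg=Rside(); F=np.array([.5405,.0035,.045]); G=F+.0905*s2*(-rx(60.3)+Z)
print(rel(Rg,G+Rg@[0,0,.019-.08]))
E
```

```text
time_s: 12.0
tool_pos: [0.5328, -0.0014, 0.2512]
ee_rot: [0.19, 0.795, 0.469, -0.335]
contact_force: [-0.6, -0.3, 0.1]
width: 0.704
[ 0.1421  0.7697 -0.7931  1.4851  0.7945  1.8942 -1.2787] [ 0.5328 -0.0014  0.2512] [-0.355  -0.6157 -0.7035]
(array([0.0613, 0.0053, 0.0788]), array([-0.1925,  0.2933,  0.7975]))
```

```bash
python3 -m jog '{"claw":[0.06,0.06,0.06,0.06,0.06,0.06],"delta_pos":[[0.03,0.002,0.01],[0.06,0.005,0.03],[0.061,0.005,0.05],[0.061,0.005,0.079],[0.061,0.005,0.079],[0.061,0.005,0.079]],"rotation":[[0,0,0.8],[0,0,0.8],[0,0,0.8],[0,0,0.8],[0,0,0.8],[0,0,0.8]]}'
python3 - <<'E'
from h import *
import pickle
o=robot.get_obs();print(o['joints'],o['tool_pos'],Rt(o)[:,2])
Rg=Rside(); F=np.array([.5405,.0035,.045]); G=F+.0905*s2*(-rx(60.3)+Z)
print(rel(Rg,G+Rg@[0,0,.019]))
pickle.dump((cam('wrist'),o),open('w13.pkl','wb'))
snap('wrist','w13.png')
snap('scene','s13.png');s=cv2.imread('pics/s13.png')[110:260,200:310]; cv2.imwrite('pics/s13c.png',cv2.resize(s,None,fx=4,fy=4,interpolation=cv2.INTER_CUBIC))
E
```

```text
time_s: 12.5
tool_pos: [0.5324, -0.0212, 0.159]
ee_rot: [0.192, 0.804, 0.457, -0.329]
contact_force: [-0.1, 0.7, 0.4]
width: 0.698
[ 0.1576  0.8633 -0.7532  1.5513  0.8468  1.7597 -1.3666] [ 0.5324 -0.0212  0.159 ] [-0.3529 -0.6087 -0.7106]
(array([ 0.0076, -0.0049,  0.0816]), array([-0.2852, -0.2809, -0.9481]))
```

View pics/s13c.png

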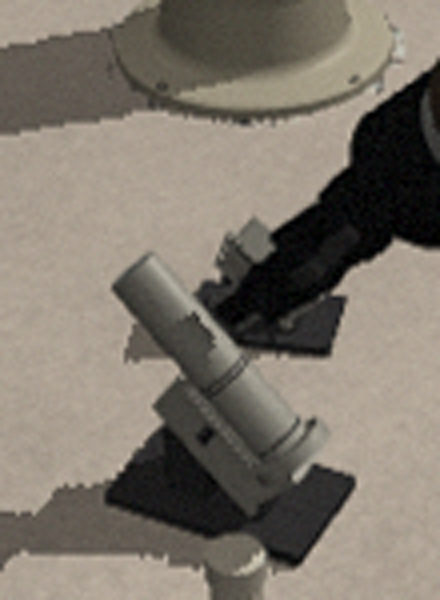

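View pics/w13.png

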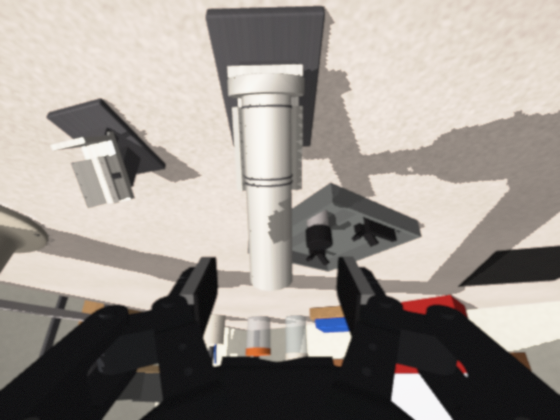

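```bash
python3 -m jog '{"claw":[0.06,0.06],"delta_pos":[[0,0,0],[0,0,0]],"rotation":[[0,0,0],[0,0,0]]}'
python3 - <<'E'
from h import *
import pickle
o=robot.get_obs();KT=cam('wrist');print(o['joints'],o['tool_pos'],Rt(o)[:,2])
Rg=Rside(); F=np.array([.5405,.0035,.045]); G=F+.0905*s2*(-rx(60.3)+Z)
print(rel(Rg,G+Rg@[0,0,.019]))
pickle.dump((KT,o),open('w14.pkl','wb'))
snap('wrist','w14.png')
im=cv2.imread('pics/w14.png')[40:320,200:345];cv2.imwrite('pics/w14c.png',cv2.resize(im,None,fx=2.14,fy=2.14,interpolation=cv2.INTER_CUBIC))
A=Rt(o)
def q(p): return proj('wrist',p,KT)
r=rx(60.3)
for d in (0,.01,.09,.14):
  c=F+d*s2*(-r+Z); n=np.cross(r,Z); w=.024 if d<=.01 else .016
  print(d,q(c+n*w),q(c-n*w))
E
```

```text
time_s: 12.77
tool_pos: [0.5341, -0.0188, 0.1606]
ee_rot: [0.193, 0.804, 0.458, -0.327]
contact_force: [0.3, -0.3, 0.4]
width: 0.702
[ 0.1548  0.8621 -0.7552  1.5478  0.8472  1.7612 -1.367 ] [ 0.5341 -0.0188  0.1606] [-0.3491 -0.6087 -0.7125]
(array([ 0.0065, -0.0054,  0.0848]), array([-0.0986, -0.4369, -0.9832]))
0 [302.116   82.7276] [226.7675  84.1411]
0.01 [302.0206  99.4516] [227.7481 100.8204]
0.09 [290.2238 217.9712] [245.7856 218.6866]
0.14 [290.5385 280.3163] [248.7765 280.9374]
```

View pics/w14c.png

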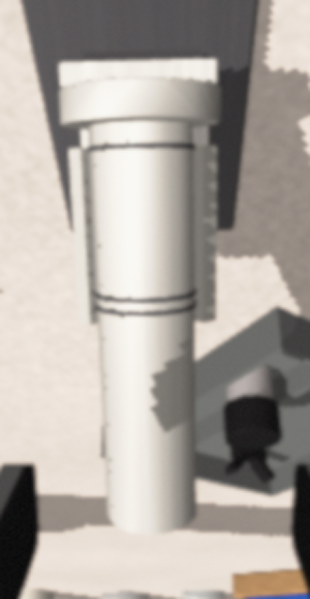

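```bash
python3 -m jog '{"claw":[0.06,0.06,0.06,0.06,0.06,0.06],"delta_pos":[[0.006,-0.0055,0.01],[0.006,-0.0055,0.03],[0.006,-0.0055,0.055],[0.006,-0.0055,0.075],[0.006,-0.0055,0.083],[0.006,-0.0055,0.083]],"rotation":[[0,-0.4,-1],[0,-0.4,-1],[0,-0.4,-1],[0,-0.4,-1],[0,-0.4,-1],[0,-0.4,-1]]}'
python3 - <<'E'
from h import *
o=robot.get_obs();print(o['joints'],o['tool_pos'],o['contact_force'])
Rg=Rside(); F=np.array([.5405,.0035,.045]); G=F+.0905*s2*(-rx(60.3)+Z)
print(rel(Rg,G+Rg@[0,0,.019]))
snap('wrist','w15.png')
snap('scene','s15.png');s=cv2.imread('pics/s15.png')[110:260,200:310]; cv2.imwrite('pics/s15c.png',cv2.resize(s,None,fx=4,fy=4,interpolation=cv2.INTER_CUBIC))
E
```

```text
time_s: 13.32
tool_pos: [0.4997, -0.0655, 0.0948]
ee_rot: [0.191, 0.798, 0.464, -0.335]
contact_force: [-0.0, 0.3, 0.6]
width: 0.703
[ 0.2156  0.9024 -0.723   1.6773  0.9033  1.6403 -1.4023] [ 0.4997 -0.0655  0.0948] [-0.0427  0.3101  0.621 ]
(array([ 0.0013,  0.0012, -0.0025]), array([-0.3334,  0.2939,  0.137 ]))
```

View pics/w15.png

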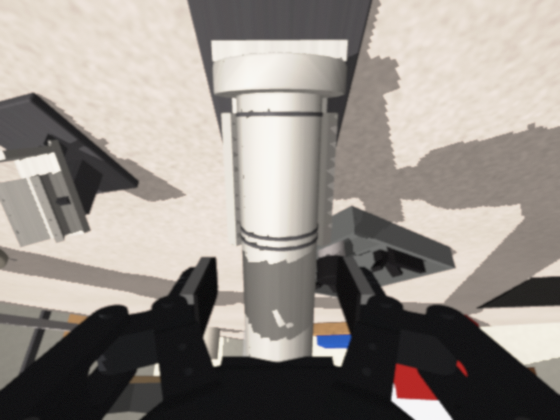

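View pics/s15c.png

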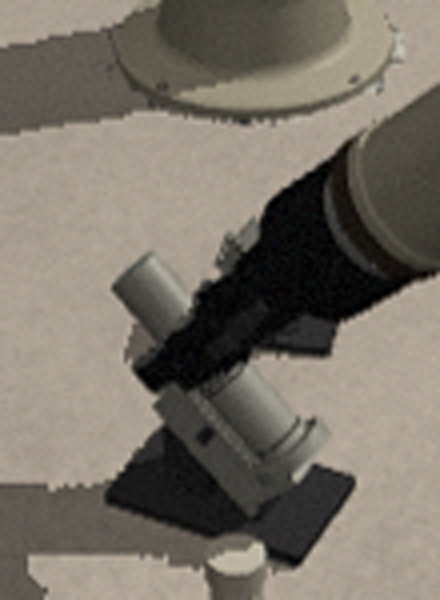

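```bash
python3 -m jog '{"claw":[0.02,0.02,0.02,0.02,0.02,0.02],"delta_pos":[[0,0,0],[0,0,0],[0,0,0],[0,0,0],[0,0,0],[0,0,0]],"rotation":[[0,0,0],[0,0,0],[0,0,0],[0,0,0],[0,0,0],[0,0,0]]}' 60
python3 -m jog '{"claw":[0.02,0.02,0.02],"delta_pos":[[0,0,0],[0,0,0],[0,0,0]],"rotation":[[0,0,0],[0,0,0],[0,0,0]]}' 110
python3 - <<'E'
from h import *
o=robot.get_obs();print(o['joints'],o['tool_pos'],o['contact_force'],o['torque'],Rt(o).T@o['contact_force'])
E
```

```text
time_s: 13.92
tool_pos: [0.5025, -0.0628, 0.097]
ee_rot: [0.191, 0.799, 0.464, -0.331]
contact_force: [2.3, 4.9, 5.7]
width: 0.355
time_s: 14.17
tool_pos: [0.5026, -0.0627, 0.0971]
ee_rot: [0.191, 0.799, 0.464, -0.331]
contact_force: [2.6, 5.0, 5.6]
width: 0.339
[ 0.2137  0.8992 -0.7265  1.6735  0.9032  1.6411 -1.4023] [ 0.5026 -0.0627  0.0971] [2.5958 5.0488 5.6275] [ 0.5835 -0.3022  0.0342] [ 0.0322 -0.2582 -7.9894]
```

```bash
python3 -m jog '{"claw":[0.02,0.02,0.02,0.02,0.02,0.02,0.02],"delta_pos":[[0,0,-0.005],[0,0,-0.015],[0,0,-0.03],[0,0,-0.055],[0,0,-0.08],[0,0,-0.1],[0,0,-0.1]],"rotation":[[0,0,0],[0,0,0],[0,0,0],[0,0,0],[0,0,0],[0,0,0],[0,0,0]]}'
python3 - <<'E'
from h import *
o=robot.get_obs();print(o['joints'],o['tool_pos'],o['contact_force'])
print(rel(Rdown(24.4),[.47,-.25,.25]))
print(rel(Rdown(60),[.53,-.05,.25]))
snap('wrist','w16.png')
snap('scene','s16.png');s=cv2.imread('pics/s16.png')[110:260,180:320]; cv2.imwrite('pics/s16c.png',cv2.resize(s,None,fx=4,fy=4,interpolation=cv2.INTER_CUBIC))
E
```

```text
time_s: 14.75
tool_pos: [0.5393, 0.0024, 0.1698]
ee_rot: [0.191, 0.799, 0.465, -0.329]
contact_force: [0.5, 0.5, -2.9]
width: 0.344
[ 0.1223  0.87   -0.7633  1.5115  0.8366  1.7948 -1.3573] [0.5393 0.0024 0.1698] [ 0.5045  0.4874 -2.9269]
(array([-0.2367,  0.0644,  0.1215]), array([13.9916, 43.242 , 34.1473]))
(array([-0.0921,  0.0177, -0.0217]), array([ 0.1013, 44.7355,  0.3981]))
```

View pics/w16.png

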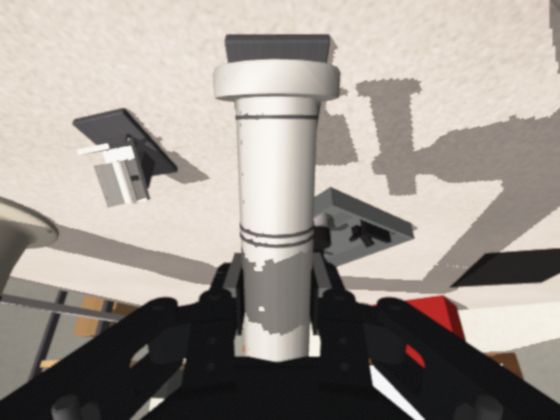

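View pics/s16c.png

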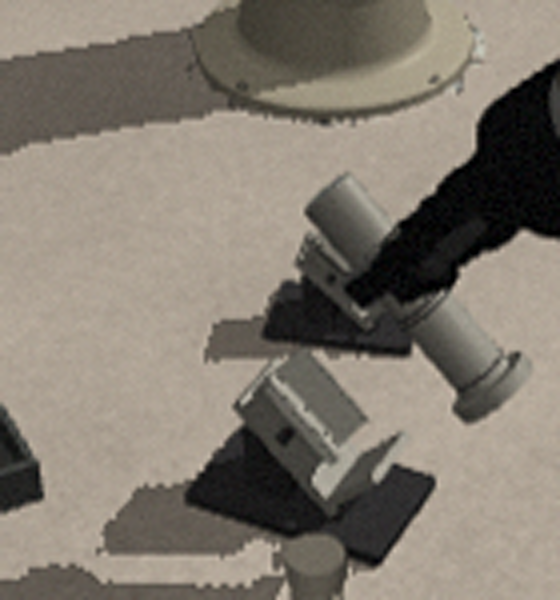

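```bash
python3 -m jog '{"claw":[0.02,0.02,0.02,0.02,0.02,0.02,0.02,0.02],"delta_pos":[[-0.02,0.002,-0.02],[-0.05,0.006,-0.022],[-0.075,0.01,-0.022],[-0.092,0.014,-0.022],[-0.092,0.018,-0.022],[-0.092,0.018,-0.022],[-0.092,0.018,-0.022],[-0.092,0.018,-0.022]],"rotation":[[0,5,0],[0,12,0],[0,19,0],[0,26,0],[0,33,0],[0,40,0],[0,44.7,0],[0,44.7,0]]}'
python3 - <<'E'
from h import *
o=robot.get_obs();print(o['joints'],o['tool_pos'],Rt(o))
print(rel(Rdown(24.4),[.45,-.345,.20]))
E
```

```text
time_s: 15.52
tool_pos: [0.5253, -0.0621, 0.246]
ee_rot: [0.001, 0.868, 0.496, -0.006]
contact_force: [-0.9, -2.6, -3.9]
width: 0.343
[ 0.9435  0.4617 -1.1295  1.8165  0.4589  1.1679 -0.8695] [ 0.5253 -0.0621  0.246 ] [[ 0.507   0.8619 -0.0095]
 [ 0.8619 -0.507  -0.0066]
 [-0.0105 -0.0048 -0.9999]]
(array([-0.2815,  0.0788,  0.0486]), array([-0.0817,  0.6672, 35.1346]))
```

```bash
python3 -m jog '{"claw":[0.02,0.02,0.02,0.02,0.02,0.02,0.02,0.02],"delta_pos":[[-0.03,0.008,0],[-0.07,0.02,0],[-0.11,0.03,0],[-0.15,0.04,0.01],[-0.19,0.055,0.02],[-0.23,0.065,0.03],[-0.26,0.075,0.04],[-0.28,0.079,0.045]],"rotation":[[0,0.6,5],[0,0.6,10],[0,0.6,15],[0,0.6,20],[0,0.6,25],[0,0.6,30],[0,0.6,35],[0,0.6,35]]}'
python3 -m jog '{"claw":[0.02,0.02,0.02],"delta_pos":[[0,0,0],[0,0,0],[0,0,0]],"rotation":[[0,0,0],[0,0,0],[0,0,0]]}'
python3 - <<'E'
from h import *
import pickle
o=robot.get_obs();KT=cam('wrist');print(o['joints'],o['tool_pos'],Rt(o))
pickle.dump((KT,o),open('w17.pkl','wb'))
print(rel(Rdown(24.4),[.446,-.348,.20]))
snap('wrist','w17.png');snap('top','t17.png');snap('scene','s17.png')
s=cv2.imread('pics/s17.png')[90:270,60:220]; cv2.imwrite('pics/s17c.png',cv2.resize(s,None,fx=3.3,fy=3.3,interpolation=cv2.INTER_CUBIC))
s=cv2.imread('pics/w17.png')[0:340,140:400]; cv2.imwrite('pics/w17c.png',cv2.resize(s,None,fx=1.75,fy=1.75,interpolation=cv2.INTER_CUBIC))
E
```

```text
time_s: 16.18
tool_pos: [0.454, -0.341, 0.2015]
ee_rot: [-0.001, 0.977, 0.214, -0.003]
contact_force: [-0.0, -0.7, -3.2]
width: 0.344
time_s: 16.43
tool_pos: [0.4577, -0.3347, 0.2036]
ee_rot: [-0.002, 0.976, 0.22, -0.0]
contact_force: [0.7, 0.1, -2.2]
width: 0.341
[ 1.2794  0.507  -0.9123  1.7776  0.4463  1.0829 -0.9166] [ 0.4577 -0.3347  0.2036] [[ 0.9036  0.4284 -0.001 ]
 [ 0.4284 -0.9036  0.0038]
 [ 0.0007 -0.0038 -1.    ]]
(array([-0.0163,  0.007 ,  0.0035]), array([-0.2193, -0.04  ,  0.9654]))
```

View pics/w17c.png

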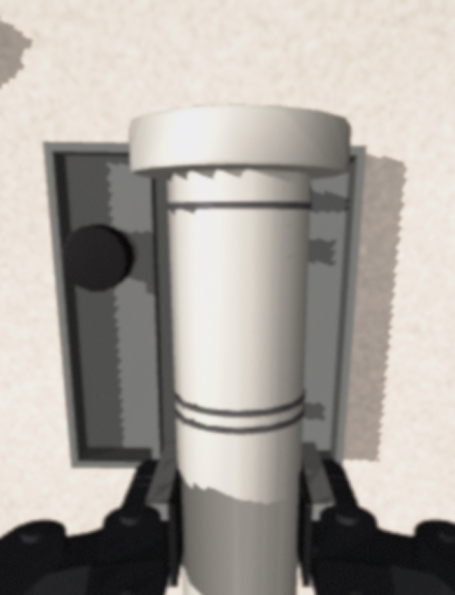

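View pics/s17c.png

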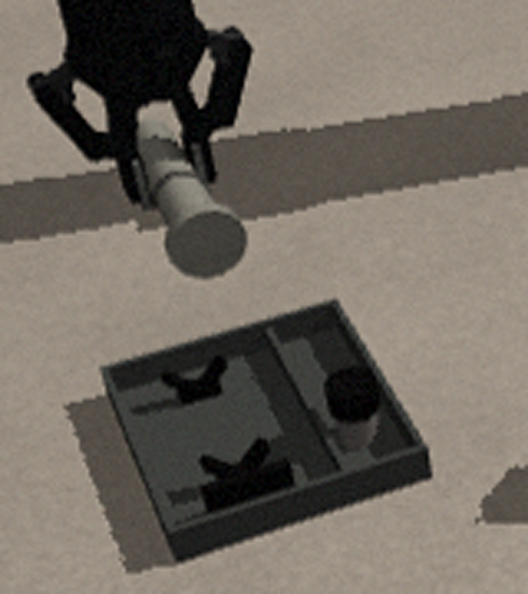

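```bash
python3 - <<'E'
from h import *
s=cv2.imread('pics/t17.png')[180:300,330:450]; cv2.imwrite('pics/t17c.png',cv2.resize(s,None,fx=5,fy=5,interpolation=cv2.INTER_CUBIC))
import pickle
KT,o=pickle.load(open('w17.pkl','rb'))
A=Rt(o);tp=o['tool_pos']
Tc=KT[1]; cp=A.T@(Tc[:3,3]-tp); print('cam in tool',cp)
def tl(u,v,z):
    oo,d=ray('wrist',u,v,KT); oo=A.T@(oo-tp); d=A.T@d; return oo+d*(z-oo[2])/d[2]
for z in(-.0187,-.015):
  for c in [(131,118),(350,118),(131,165),(350,165),(174,408),(303,408),(171,205),(311,205)]:
    print(z,c,tl(140+c[0]/1.75,c[1]/1.75,z))
P=ray('scene',60+206/3.3,90+243/3.3)
for d in(.088,.09,.092,.094,.096):
  p=tp+A@[d,0,-.0187]; print(d,(proj('scene',p)-[60,90])*3.3,(proj('top',p)-[330,180])*5)
E
```

```text
cam in tool [ 0.0735  0.0005 -0.1414]
-0.0187 (131, 118) [ 0.0927 -0.0223 -0.0187]
-0.0187 (350, 118) [ 0.0927  0.024  -0.0187]
-0.0187 (131, 165) [ 0.0834 -0.0229 -0.0187]
-0.0187 (350, 165) [ 0.0834  0.0245 -0.0187]
-0.0187 (174, 408) [ 0.0274 -0.0155 -0.0187]
-0.0187 (303, 408) [ 0.0274  0.0163 -0.0187]
-0.0187 (171, 205) [ 0.0752 -0.0145 -0.0187]
-0.0187 (311, 205) [ 0.0752  0.0164 -0.0187]
-0.015 (131, 118) [ 0.0933 -0.023  -0.015 ]
-0.015 (350, 118) [ 0.0933  0.0247 -0.015 ]
-0.015 (131, 165) [ 0.0837 -0.0236 -0.015 ]
-0.015 (350, 165) [ 0.0837  0.0252 -0.015 ]
-0.015 (174, 408) [ 0.026 -0.016 -0.015]
-0.015 (303, 408) [ 0.026   0.0168 -0.015 ]
-0.015 (171, 205) [ 0.0752 -0.015  -0.015 ]
-0.015 (311, 205) [ 0.0752  0.0169 -0.015 ]
0.088 [205.2783 238.4239] [382.4765 182.9563]
0.09 [206.1967 240.0387] [380.777  179.3647]
0.092 [207.1175 241.6578] [379.078  175.7741]
0.094 [208.0407 243.2811] [377.3794 172.1843]
0.096 [208.9664 244.9087] [375.6812 168.5953]
```

View pics/t17c.png

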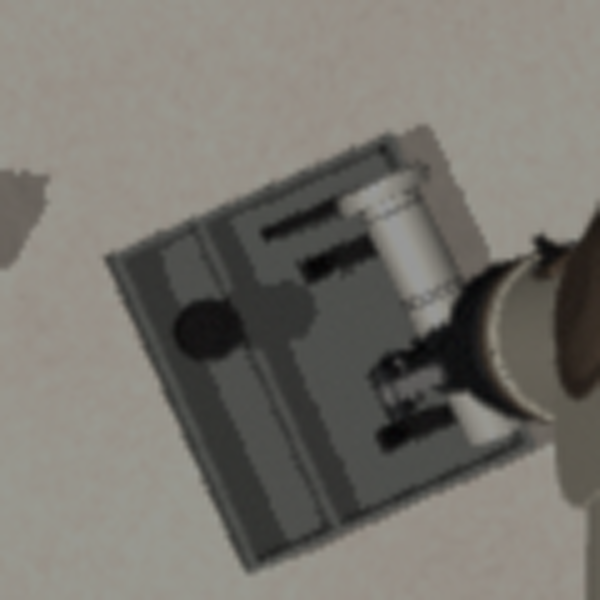

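```bash
python3 - <<'E'
from h import *
print(rel(Rdown(24.5),[.4456,-.3488,.08]))
E
```

```text
(array([-0.0177,  0.0074,  0.1244]), array([-0.0983, -0.1007,  0.9235]))
```

```bash
python3 -m jog '{"claw":[0.02,0.02,0.02,0.02,0.02,0.02,0.02],"delta_pos":[[-0.018,0.0075,0.02],[-0.018,0.0075,0.05],[-0.018,0.0075,0.08],[-0.018,0.0075,0.105],[-0.018,0.0075,0.124],[-0.018,0.0075,0.124],[-0.018,0.0075,0.124]],"rotation":[[0,0,0.9],[0,0,0.9],[0,0,0.9],[0,0,0.9],[0,0,0.9],[0,0,0.9],[0,0,0.9]]}'
python3 - <<'E'
from h import *
import pickle
o=robot.get_obs();KT=cam('wrist');print(o['joints'],o['tool_pos'],Rt(o),o['contact_force'])
pickle.dump((KT,o),open('w18.pkl','wb'))
print(rel(Rdown(24.5),[.4456,-.3488,.0173]))
snap('wrist','w18.png');snap('top','t18.png');snap('scene','s18.png')
s=cv2.imread('pics/s18.png')[140:270,70:210]; cv2.imwrite('pics/s18c.png',cv2.resize(s,None,fx=4.2,fy=4.2,interpolation=cv2.INTER_CUBIC))
s=cv2.imread('pics/t18.png')[200:300,345:445]; cv2.imwrite('pics/t18c.png',cv2.resize(s,None,fx=6,fy=6,interpolation=cv2.INTER_CUBIC))
E
```

```text
time_s: 17.17
tool_pos: [0.4446, -0.3498, 0.0799]
ee_rot: [-0.002, 0.977, 0.211, 0.0]
contact_force: [-0.7, -1.2, -1.9]
width: 0.344
[ 1.2189  0.6572 -0.7892  1.8675  0.5972  0.8728 -1.0121] [ 0.4446 -0.3498  0.0799] [[ 0.9106  0.4134  0.    ]
 [ 0.4133 -0.9106  0.0036]
 [ 0.0015 -0.0033 -1.    ]] [-0.748  -1.234  -1.8591]
(array([ 0.0013, -0.0003,  0.0626]), array([-0.1873, -0.0865, -0.0845]))
```

View pics/w18.png

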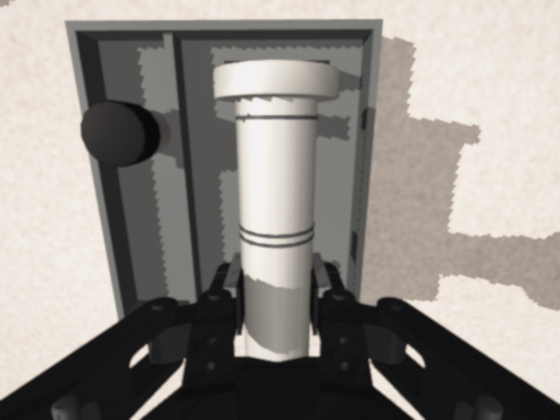

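View pics/s18c.png

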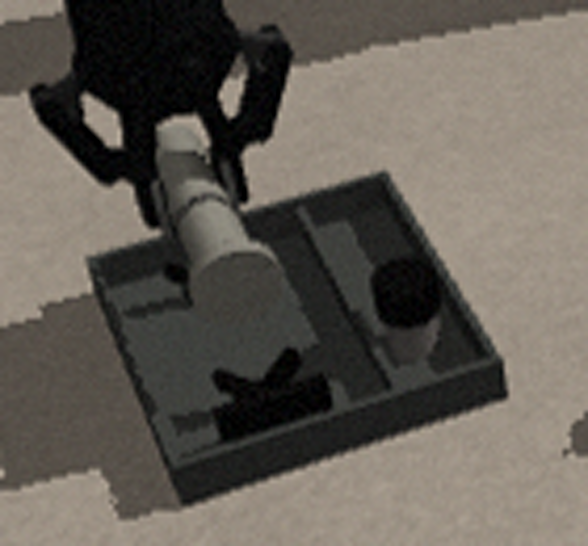

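View pics/t18c.png

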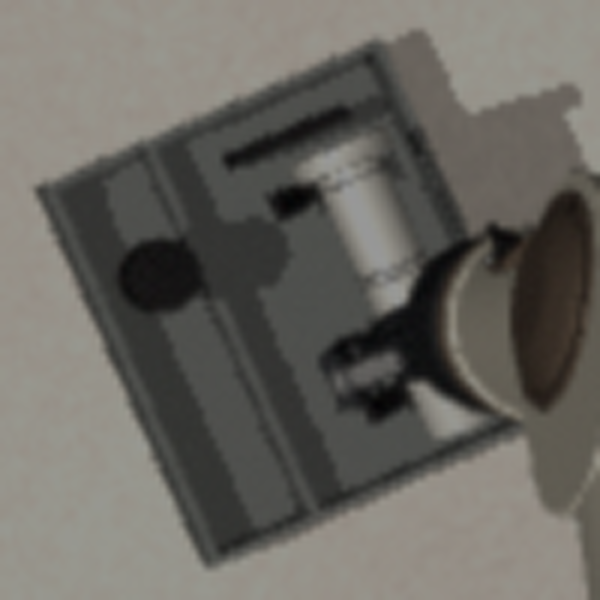

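```bash
python3 - <<'E'
from h import *
import pickle
KT,o=pickle.load(open('w18.pkl','rb'))
A=Rt(o);tp=o['tool_pos']
def T(u,v,z): return A.T@(onz('wrist',u,v,z,KT)-tp)
for n,u,v in[('+y',67,22),('-y',383,20),('stop?',224,62)]: print(n,T(u,v,.028))
a=np.array([T(67,22,.028),T(383,20,.028)]);print(np.linalg.norm(a[0]-a[1]))
s=cv2.imread('pics/w18.png')[10:110,200:390]; s=np.clip(s.astype(float)*1.8,0,255).astype(np.uint8);cv2.imwrite('pics/w18c.png',cv2.resize(s,None,fx=4,fy=4,interpolation=cv2.INTER_CUBIC))
for z in(-.0187,-.0157):
  for u,v in[(214,68),(340,68),(215,96),(338,96)]:
    oo,d=ray('wrist',u,v,KT); oo=A.T@(oo-tp); d=A.T@d; print(z,oo+d*(z-oo[2])/d[2])
E
```

```text
+y [ 0.1271 -0.1173  0.0525]
-y [0.1281 0.0601 0.0519]
stop? [ 0.1067 -0.03    0.0522]
0.1773387048223531
-0.0187 [ 0.0925 -0.0227 -0.0187]
-0.0187 [ 0.0925  0.024  -0.0187]
-0.0187 [ 0.0828 -0.0229 -0.0187]
-0.0187 [ 0.0828  0.0238 -0.0187]
-0.0157 [ 0.093  -0.0232 -0.0157]
-0.0157 [ 0.093   0.0245 -0.0157]
-0.0157 [ 0.083  -0.0234 -0.0157]
-0.0157 [ 0.0831  0.0243 -0.0157]
```

View pics/w18c.png

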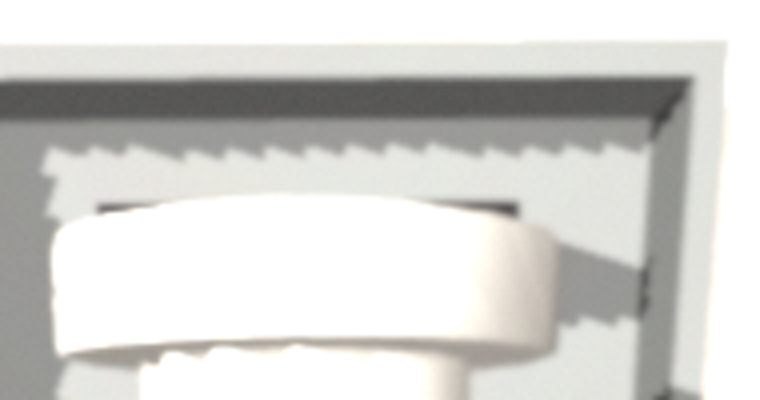

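```bash
python3 -m jog '{"claw":[0.02,0.02,0.02,0.02,0.02,0.02],"delta_pos":[[0.001,0,0.01],[0.001,0,0.022],[0.001,0,0.035],[0.001,0,0.044],[0.001,0,0.048],[0.001,0,0.048]],"rotation":[[0,0,0],[0,0,0],[0,0,0],[0,0,0],[0,0,0],[0,0,0]]}'
python3 - <<'E'
from h import *
import pickle
o=robot.get_obs();KT=cam('wrist');print(o['contact_force'])
pickle.dump((KT,o),open('w19.pkl','wb'))
print(rel(Rdown(24.5),[.4456,-.3488,.0173]))
snap('wrist','w19.png');snap('scene','s19.png');snap('top','t19.png')
s=cv2.imread('pics/s19.png')[140:270,70:210]; s=np.clip(s.astype(float)*1.6,0,255).astype(np.uint8);cv2.imwrite('pics/s19c.png',cv2.resize(s,None,fx=4.2,fy=4.2,interpolation=cv2.INTER_CUBIC))
s=cv2.imread('pics/t19.png')[200:300,345:445]; s=np.clip(s.astype(float)*1.6,0,255).astype(np.uint8);cv2.imwrite('pics/t19c.png',cv2.resize(s,None,fx=6,fy=6,interpolation=cv2.INTER_CUBIC))
E
```

```text
time_s: 17.82
tool_pos: [0.4444, -0.3497, 0.0304]
ee_rot: [-0.002, 0.978, 0.211, -0.0]
contact_force: [0.4, -0.4, -2.9]
width: 0.343
[ 0.4048 -0.4128 -2.9065]
(array([ 0.0015, -0.0003,  0.0131]), array([-0.247 , -0.0533, -0.1795]))
```

View pics/s19c.png

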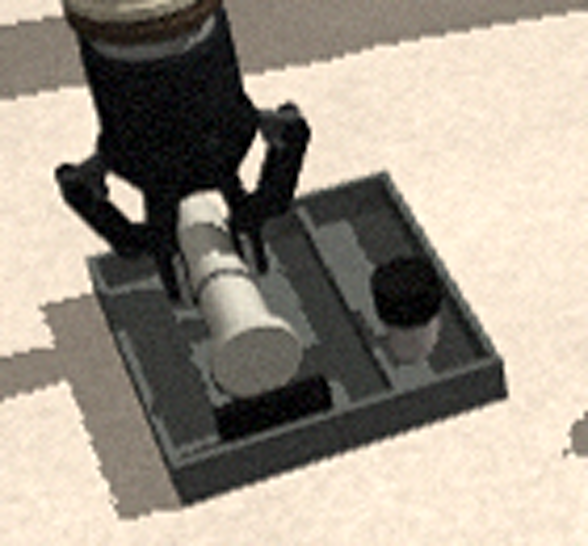

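View pics/w19.png

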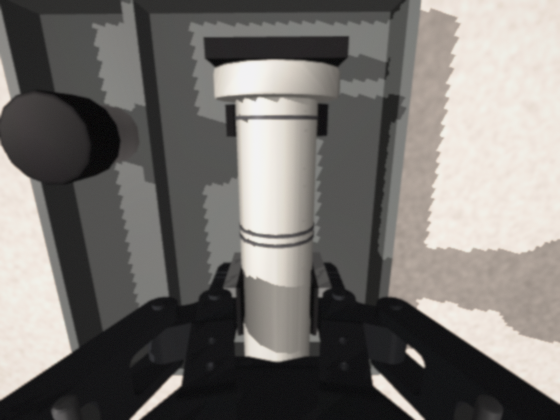

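View pics/t19c.png

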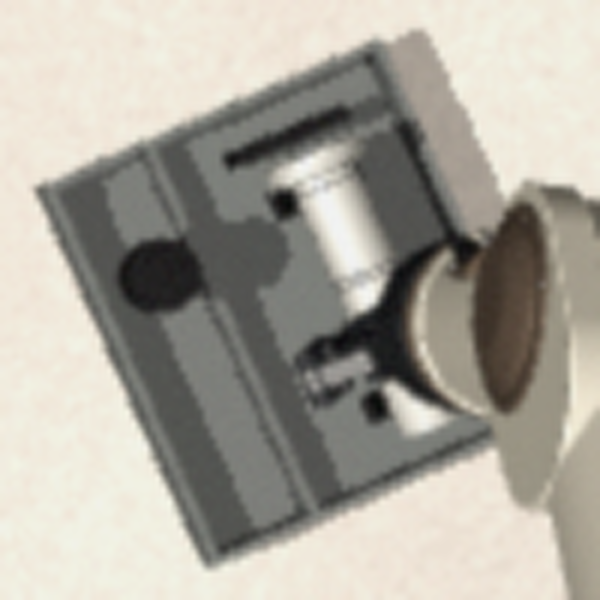

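```bash
python3 - <<'E'
from h import *
import pickle
KT,o=pickle.load(open('w19.pkl','rb'))
A=Rt(o);tp=o['tool_pos']
def T(u,v,z): return A.T@(onz('wrist',u,v,z,KT)-tp)
s=cv2.imread('pics/w19.png')[25:150,195:360]; s=np.clip(s.astype(float)*2.2,0,255).astype(np.uint8);cv2.imwrite('pics/w19c.png',cv2.resize(s,None,fx=4.5,fy=4.5,interpolation=cv2.INTER_CUBIC))
for z in (.035,.04,.045): print(z,T(231,104,z),T(322,104,z),T(231,136,z))
print(T(205,60,.033),T(348,60,.033),T(205,38,.033))
E
```

```text
0.035 [ 0.0807 -0.0189 -0.0045] [ 0.0807  0.0198 -0.0046] [ 0.0675 -0.0195 -0.0045]
0.04 [ 0.0805 -0.0182 -0.0095] [ 0.0805  0.0191 -0.0096] [ 0.0677 -0.0188 -0.0095]
0.045 [ 0.0802 -0.0175 -0.0145] [ 0.0802  0.0184 -0.0146] [ 0.0679 -0.018  -0.0145]
[ 0.0981 -0.0293 -0.0024] [ 0.0981  0.0302 -0.0027] [ 0.1062 -0.0287 -0.0024]
```

View pics/w19c.png

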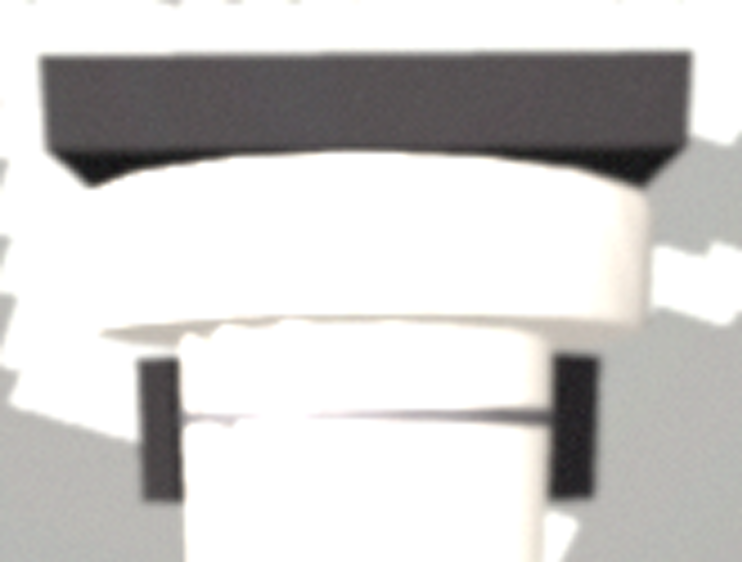

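```bash
python3 -m jog '{"claw":[0.02,0.02,0.02,0.02,0.02],"delta_pos":[[0.0015,0,0.003],[0.0015,0,0.006],[0.0015,0,0.009],[0.0015,0,0.01],[0.0015,0,0.01]],"rotation":[[0,0,0],[0,0,0],[0,0,0],[0,0,0],[0,0,0]]}'
python3 -m jog '{"claw":[0.02,0.02,0.02],"delta_pos":[[0,0,0.001],[0,0,0.0015],[0,0,0.0015]],"rotation":[[0,0,0],[0,0,0],[0,0,0]]}'
python3 - <<'E'
from h import *
o=robot.get_obs();print(o['contact_force'],o['torque'])
print(rel(Rdown(24.5),[.4456,-.3488,.0173]))
E
```

```text
time_s: 18.38
tool_pos: [0.4465, -0.3498, 0.0218]
ee_rot: [-0.001, 0.978, 0.211, 0.001]
contact_force: [0.2, 0.2, -2.2]
width: 0.339
time_s: 18.63
tool_pos: [0.4468, -0.35, 0.0207]
ee_rot: [-0.001, 0.978, 0.211, 0.001]
contact_force: [-1.2, 0.1, -3.6]
width: 0.345
[-1.244   0.0527 -3.5864] [-0.0416  0.0849  0.0427]
(array([-0.0006, -0.0015,  0.0034]), array([-0.0836, -0.1165, -0.1899]))
```

```bash
python3 -m jog '{"claw":[0.02,0.02,0.02,0.02],"delta_pos":[[0,-0.001,0.001],[0,-0.001,0.002],[0,-0.001,0.002],[0,-0.001,0.002]],"rotation":[[0,0,0],[0,0,0],[0,0,0],[0,0,0]]}'
python3 -m jog '{"claw":[0.02,0.02,0.02],"delta_pos":[[0,0,0.001],[0,0,0.001],[0,0,0.001]],"rotation":[[0,0,0],[0,0,0],[0,0,0]]}'
python3 - <<'E'
from h import *
o=robot.get_obs();print(o['contact_force'],o['torque'])
print(rel(Rdown(24.5),[.4456,-.3488,.0173]))
E
```

```text
time_s: 18.97
tool_pos: [0.4464, -0.349, 0.0188]
ee_rot: [-0.001, 0.978, 0.211, 0.001]
contact_force: [-0.3, -0.3, -1.9]
width: 0.339
time_s: 19.22
tool_pos: [0.4465, -0.3491, 0.0185]
ee_rot: [-0.001, 0.978, 0.211, 0.001]
contact_force: [-2.6, 1.3, 6.5]
width: 0.343
[-2.6338  1.3343  6.4522] [0.311  0.6483 0.186 ]
(array([-0.0007, -0.0006,  0.0012]), array([-0.0494, -0.0888, -0.1659]))
```

```bash
python3 -m jog '{"claw":[0.02,0.02,0.02],"delta_pos":[[0,0,0.001],[0,0,0.001],[0,0,0.001]],"rotation":[[0,0,0],[0,0,0],[0,0,0]]}'
python3 - <<'E'
from h import *
import pickle
o=robot.get_obs();print(o['contact_force'],o['torque'])
print(rel(Rdown(24.5),[.4456,-.3488,.0173]))
KT=cam('wrist');pickle.dump((KT,o),open('w20.pkl','wb'))
snap('wrist','w20.png');snap('scene','s20.png')
s=cv2.imread('pics/s20.png')[140:270,70:210]; s=np.clip(s.astype(float)*1.6,0,255).astype(np.uint8);cv2.imwrite('pics/s20c.png',cv2.resize(s,None,fx=4.2,fy=4.2,interpolation=cv2.INTER_CUBIC))
E
```

```text
time_s: 19.47
tool_pos: [0.4465, -0.3491, 0.0184]
ee_rot: [-0.0, 0.978, 0.211, 0.0]
contact_force: [-5.6, 2.7, 14.5]
width: 0.341
[-5.614   2.6901 14.4829] [0.5329 1.2087 0.2186]
(array([-0.0007, -0.0007,  0.0011]), array([-0.0244, -0.0488, -0.1647]))
```

View pics/s20c.png

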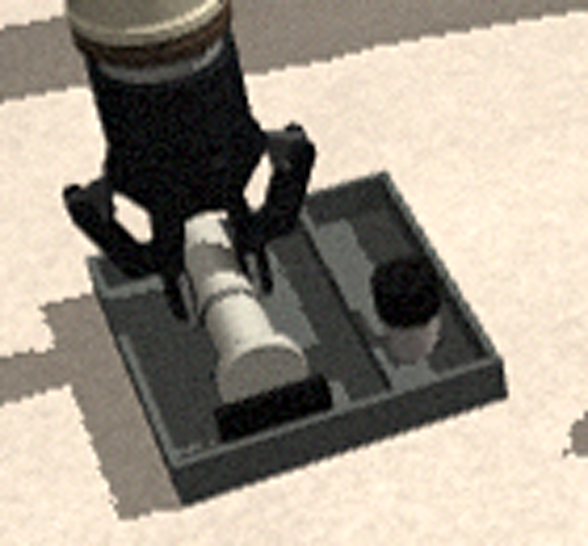

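View pics/w20.png

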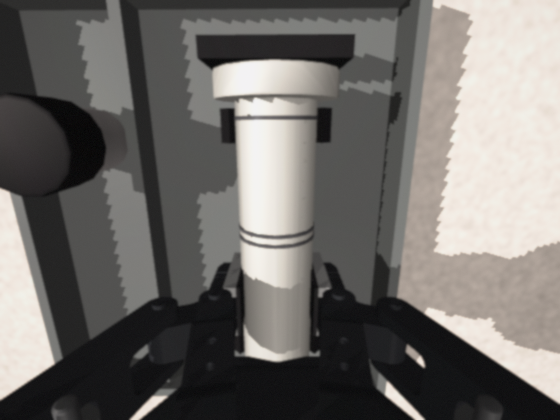

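```bash
python3 -m jog '{"claw":[0.02,0.02,0.02,0.02],"delta_pos":[[0,0,0],[0,0,0],[0,0,0],[0,0,0]],"rotation":[[0,0,0],[0,0,0],[0,0,0],[0,0,0]]}' 20
python3 - <<'E'
from h import *
o=robot.get_obs();print(o['contact_force'],o['torque'])
snap('wrist','w21.png')
a=cv2.imread('pics/w20.png').astype(int);b=cv2.imread('pics/w21.png').astype(int);print(abs(a-b)[40:260,200:350].mean(),abs(a-b)[40:260,200:350].max())
E
```

```text
time_s: 19.9
tool_pos: [0.4465, -0.3491, 0.0184]
ee_rot: [-0.0, 0.978, 0.211, 0.0]
contact_force: [-6.0, 3.9, 14.4]
width: 0.344
[-5.9924  3.8875 14.39  ] [0.6017 1.1884 0.213 ]
0.5523535353535354 8
```

```bash
python3 -m jog '{"claw":[0.02,0.02,0.02,0.02],"delta_pos":[[0,0,0],[0,0,0],[0,0,0],[0,0,0]],"rotation":[[0,-0.5,0],[0,-1,0],[0,-1,0],[0,-1,0]]}' 80
python3 - <<'E'
from h import *
o=robot.get_obs();print(o['contact_force'],o['torque'],Rt(o)[2])
print(Rt(o).T@o['torque'],Rt(o).T@o['contact_force'])
E
```

```text
time_s: 20.28
tool_pos: [0.4463, -0.3492, 0.0184]
ee_rot: [0.002, 0.977, 0.211, -0.008]
contact_force: [-6.6, 2.6, 16.0]
width: 0.341
[-6.5646  2.6311 16.0483] [0.6167 1.0991 0.2505] [-0.0171 -0.0004 -0.9999]
[ 1.0105 -0.7472 -0.2675] [ -5.1695  -5.1096 -15.9604]
```

```bash
python3 - <<'E'
from h import *
o=robot.get_obs()
snap('scene','s22.png');s=cv2.imread('pics/s22.png')[160:250,80:200]; s=np.clip(s.astype(float)*1.6,0,255).astype(np.uint8);cv2.imwrite('pics/s22c.png',cv2.resize(s,None,fx=6,fy=6,interpolation=cv2.INTER_CUBIC))
A=Rt(o)
S=o['tool_pos']+A@[.093,0,0]
for z in (.034,.036,.039,.042):
  p=[S[0],S[1],z]
  y=np.array([-.4147,.91,0]); x=np.array([.91,.4147,0])
  f=lambda q:(proj('scene',q)-[80,160]+.5)*6
  print(z,'top',f(p+Z*.024),'L',f(p-y*.024),'R',f(p+y*.024),'innertop',f(p+Z*.024-.01*x),'tubetop end', f(p-.14*x*1.0+Z*(.016+.036-z)))
E
```

```text
0.034 top [308.0683 380.9099] L [256.0943 450.3036] R [382.8231 409.7278] innertop [300.6474 365.4075] tubetop end [214.678  191.4516]
0.036 top [307.0663 376.7721] L [255.0413 446.2648] R [381.9215 405.7044] innertop [299.6433 361.2774] tubetop end [214.678  191.4516]
0.039 top [305.5591 370.5483] L [253.4575 440.19  ] R [380.5655 399.6531] innertop [298.1329 355.0654] tubetop end [214.678  191.4516]
0.042 top [304.0469 364.3041] L [251.8686 434.0953] R [379.205  393.5822] innertop [296.6176 348.833 ] tubetop end [214.678  191.4516]
```

View pics/s22c.png

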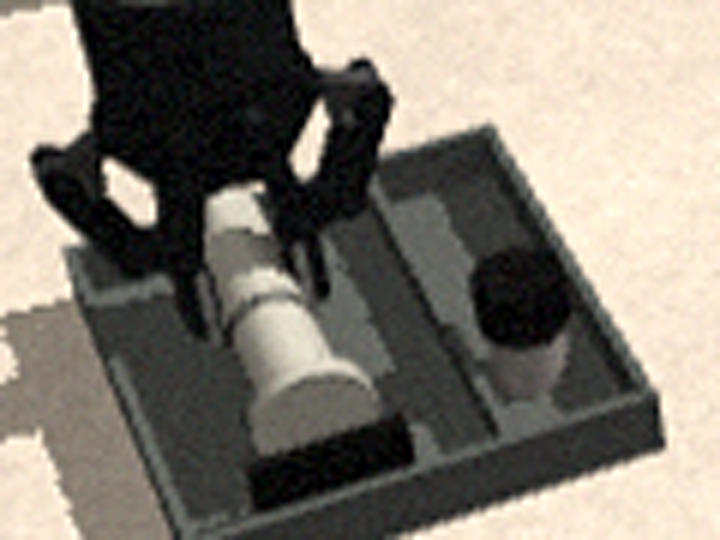

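```bash
python3 -m jog '{"claw":[0.038,0.04,0.042,0.044,0.046,0.046],"delta_pos":[[0,0,0],[0,0,0],[0,0,0],[0,0,0],[0,0,0],[0,0,0]],"rotation":[[0,0,0],[0,0,0],[0,0,0],[0,0,0],[0,0,0],[0,0,0]]}' 20
python3 - <<'E'
from h import *
o=robot.get_obs();print(o['contact_force'],o['torque'],o['tool_pos'])
snap('wrist','w23.png')
snap('scene','s23.png');s=cv2.imread('pics/s23.png')[160:250,80:200]; s=np.clip(s.astype(float)*1.6,0,255).astype(np.uint8);cv2.imwrite('pics/s23c.png',cv2.resize(s,None,fx=6,fy=6,interpolation=cv2.INTER_CUBIC))
a=np.hstack([cv2.imread('pics/w21.png')[20:360,190:370],cv2.imread('pics/w23.png')[20:360,190:370]]);cv2.imwrite('pics/cmp.png',cv2.resize(a,None,fx=1.75,fy=1.75))
E
```

```text
time_s: 20.83
tool_pos: [0.4465, -0.349, 0.0166]
ee_rot: [0.001, 0.978, 0.211, -0.008]
contact_force: [0.4, -0.1, 0.4]
width: 0.543
[ 0.4311 -0.0609  0.3766] [-0.0958  0.0072  0.0141] [ 0.4465 -0.349   0.0166]
```

View pics/s23c.png

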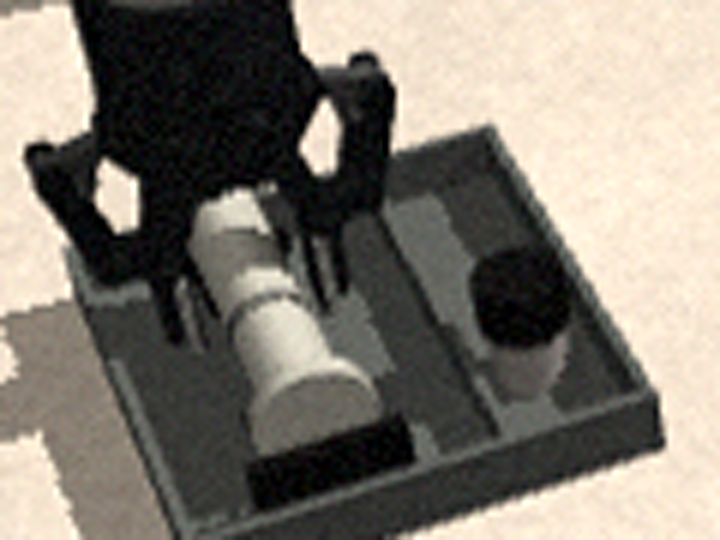

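View pics/cmp.png

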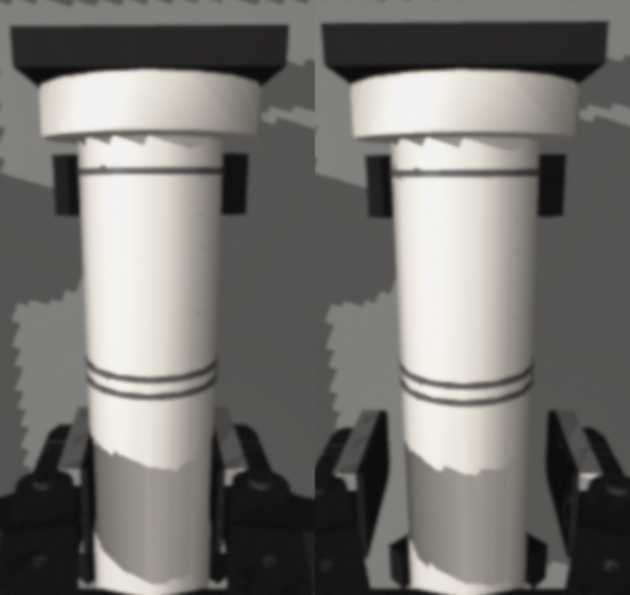

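```bash
python3 -m jog '{"claw":[0.046,0.046,0.046,0.046,0.046,0.046,0.046],"delta_pos":[[0,0,-0.01],[0,0,-0.03],[0,0,-0.06],[0,0,-0.1],[0,0,-0.14],[0,0,-0.17],[0,0,-0.17]],"rotation":[[0,0,0],[0,0,0],[0,0,0],[0,0,0],[0,0,0],[0,0,0],[0,0,0]]}'
python3 -m jog '{"claw":[0.046,0.046,0.046,0.046,0.046,0.046],"delta_pos":[[-0.03,0,0],[-0.06,0,0],[-0.09,0,0],[-0.12,0,0],[-0.12,0,0],[-0.12,0,0]],"rotation":[[0,0,0],[0,0,0],[0,0,0],[0,0,0],[0,0,0],[0,0,0]]}'
python3 - <<'E'
from h import *
import pickle
o=robot.get_obs();KT=cam('wrist');pickle.dump((KT,o),open('w24.pkl','wb'))
snap('wrist','w24.png')
snap('scene','s24.png');s=cv2.imread('pics/s24.png')[160:250,80:200]; s=np.clip(s.astype(float)*1.6,0,255).astype(np.uint8);cv2.imwrite('pics/s24c.png',cv2.resize(s,None,fx=6,fy=6,interpolation=cv2.INTER_CUBIC))
snap('top','t24.png');s=cv2.imread('pics/t24.png')[200:300,345:445]; s=np.clip(s.astype(float)*1.6,0,255).astype(np.uint8);cv2.imwrite('pics/t24c.png',cv2.resize(s,None,fx=6,fy=6,interpolation=cv2.INTER_CUBIC))
E
```

```text
time_s: 21.52
tool_pos: [0.4531, -0.3496, 0.1942]
ee_rot: [0.005, 0.977, 0.211, -0.004]
contact_force: [1.0, -0.4, 0.8]
width: 0.538
time_s: 22.02
tool_pos: [0.3373, -0.3988, 0.1885]
ee_rot: [0.001, 0.978, 0.208, -0.008]
contact_force: [1.4, -0.8, -0.6]
width: 0.541
```

View pics/s24c.png

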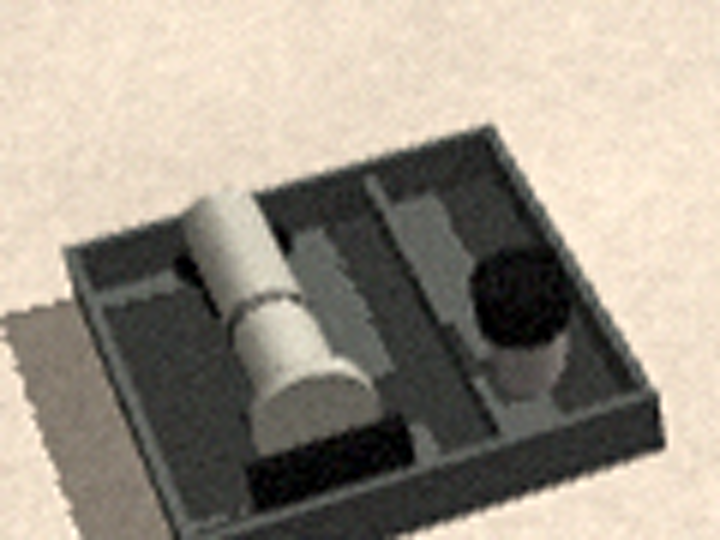

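View pics/t24c.png

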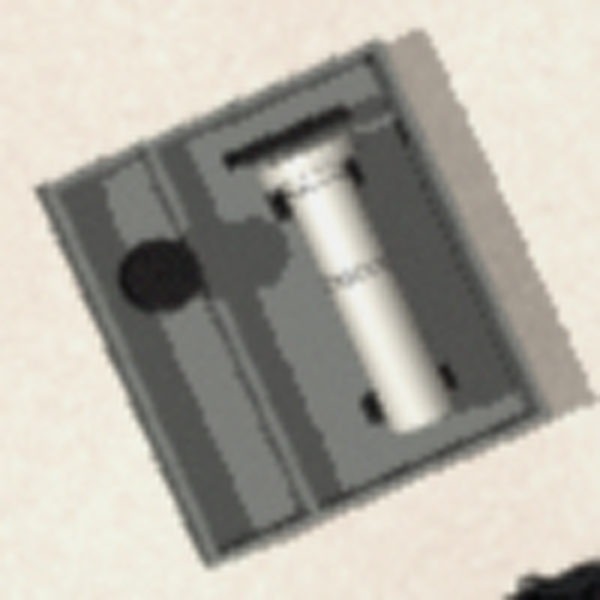

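View pics/w24.png

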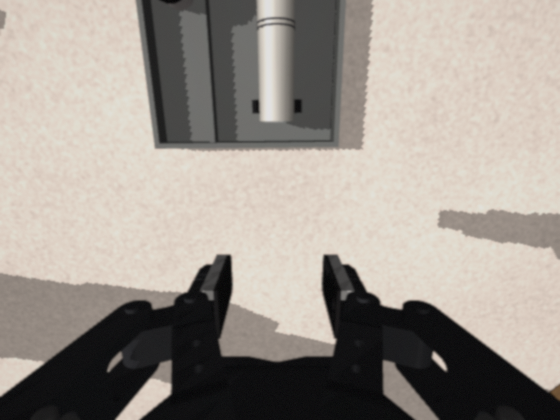

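View pics/t24.png

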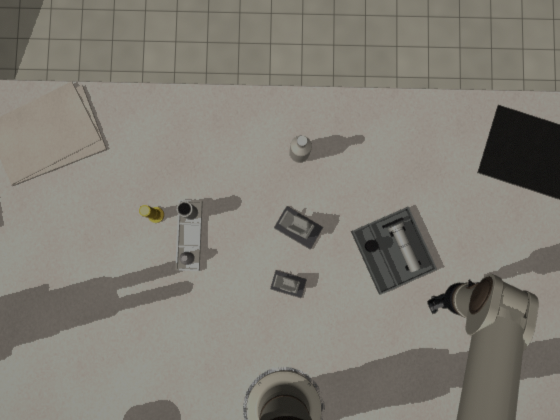

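```bash
python3 - <<'E'
from h import *
P=lambda c:((c[0]+.5)/6+345-.5,(c[1]+.5)/6+200-.5)
x=np.array([.91,.4147,0]);y=np.array([-.4147,.91,0]);o=np.array([.458,-.3096,0])
# silhouettes: flange inner edge left/right, top end left/right
for n,c in [('flangeL',(272,190)),('flangeR',(352,160)),('topL',(395,425)),('topR',(449,408))]:
  d=onz('top',*P(c),.036)-o; print(n,d@x,d@y)
q=lambda p:(proj('top',p)-[345,200]+.5)*6
print('pred foot/top',q(o+.0655*x-.030*y+Z*.036),q(o-.0745*x-.030*y+Z*.036))
print(robot.get_obs()['time_s'])
E
```

```text
flangeL 0.05320814484262153 -0.00910357318714196
flangeR 0.05109354828774767 -0.05038684933876021
topL -0.072125861267056 -0.016515517753910507
topR -0.07502366351513333 -0.04354936525027397
pred foot/top [301.4676 149.7955] [423.2658 418.8251]
22.1667
```

The top view shows the tube on the lying axis (y about −30 mm). Its top end is at x ≈ −74 mm, where −74.5 mm was expected, and it lies across both saddles. The other objects stand where they were. Handing in.

```bash
python3 - <<'E'
from rig import robot
print(robot.hand_in())
E
```

```text
the job is handed in; nothing more can be done
None
```

The camera adapter tube now lies in its place in the storage tray, released, and the job is handed in at about 22 s of the 54 s allowed. I took it from the middle rack well, parked it foot down in the larger 45-degree rest and let go of it there. I then took it by its side, about 93 mm from the foot, and lowered it into the tray still held.

**Last checks:**
- **Position:** in the top view the tube lies on the axis at y ≈ −30 mm, with its top end at x ≈ −74 mm (−74.5 mm expected). It lies over both saddles, with its foot between the first saddle and the end stop.
- **Seating:** it met firm contact at about 15 N and hardly moved when the fingers opened. The robot is clear of everything.
- **Other things:** the sleeve, objective, eyepiece, bottle and yellow look-alike look unmoved in the top view.

**What disagreed:** in the scene view the foot came out about 2 mm higher than nominal, which is within the camera calibration. While the tube was pressed down, the moment pointed to the top end taking more of the load. A 1-degree tilt to lower the foot barely changed that. I did not measure the seated height any other way.

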